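Slide the battery box home into its charging dock

ROBOT

A 6-joint arm with a two-finger parallel gripper is mounted at the origin on a cart in front of the work surface, level with it; the furniture and walls round the work are solid. World frame = base frame: x ahead of the robot, y to its left, z up, the work surface at z = 0. Lengths are in m, angles in rad, forces in N, time in s.
With the tool pointing down it reaches from about 0.4 to 0.825 m from the base axis. Payload 7 kg.
Tool frame: the origin (TCP) lies between the finger pads; the fingertips stand 22 mm ahead of it and the grasp point (between the pads) lies 3 mm ahead of it (arm.tip_reach is the distance from the TCP to the fingertips, in m); z points along the fingers, y is the line along which they close (so a half turn about z gives the same grasp; the last joint's range is limited). The gripper opens to 88 mm and grips with 3 to 60 N. Pads are 19 mm wide; open, the fingers measure 130 mm over their backs; the gripper's body (78 mm by 193 mm) begins 47 mm behind the grasp point.
Start: joints at [1.466, 0.359, 0.012, 0, -1.224, -0.288], TCP at [0.258, 0.624, 0.249] pointing down, gripper open.
Joint ranges: [-3.07, 3.07], [-1.43, 2.12], [-1.02, 1.25], [-3.03, 1.67], [-3.05, -0], [-3.03, 3.03]. Speed limits (rad/s): [2.39, 2.39, 3.01, 3.14, 3.14, 3.14].

INTERFACE

Orientations are given as [roll, pitch, yaw] about the fixed x, y, z axes, in that order (R = Rz(yaw) Ry(pitch) Rx(roll)).
In Python, from station import arm, viewer gives the robot as it stands. The module is installed in compiled form; this text tells all that it offers.
- The arm moves only by the tool apply_moves, never from a script. Its argument "commands" is a list that holds one entry, the list of rows, each a list of 5 numbers: the closure, from -1 (fully open) to 1 (shut), then the shift along the world's x, y, z as a fraction of full scale, then the turn about the world's z as a fraction of full scale. In form: [[[fingers, tx, ty, tz, yaw], ...]]. A call has 1 to 12 rows; each row shifts and turns the commanded pose from where the row before left it; what a row does not reach is not made up. Full scale, the value 1, is 20 cm for a shift and pi rad for a turn. A row lasts 1/10 s, in which the tool goes at most 50 mm and 8.59 degrees, less where a joint would pass 70% of its speed; a pose out of reach is approached as far as the arm can. A call with a number of a shift or a turn outside -1 to 1 is refused whole. A call with a gripper value outside its range is refused whole. The fingers move at their own pace and stop on an object; "force" is the grip in N (left out, the last holds). Time passes only in rows, so rows that do not move let the fingers close. It gives the time, the measured TCP pose, the force, the opening and the grip force at its end, in the units of the state.
- arm.get_state(): the state, without advancing time (a new reading comes with each control period).
- viewer.grab_frame(name): name is "scene" or "top" or "wrist"; returns a dict with "image" (420x560x3 uint8, blue, green, red), "mtx" (3x3 intrinsics, pixels), "rvec" (rotation vector, rad) and "tvec" (3), from world to camera coordinates, as OpenCV has them. Camera axes: x right, y down, z forward; pixel columns grow to the right and rows downward; lengths in m; the calibration is good to about 2 mm. The wrist camera is an equidistant fisheye: a pixel r from the principal point sees the ray r / f radians off the axis. A picture is of the moment at which its call begins. There is no depth.
- arm.job_done(): hands the job in; it is judged then, once.
The state is a dict: "t": time; "q": joint angles; "qd": joint speeds; "joint_efforts": joint torques, N m; "eef_pos": TCP position; "ee_rot": TCP orientation; "force": force on the tool from outside, world axes, zero at the start; "moment": the same for the moment, N m; "width": finger opening in m; "gripper_force": force on a finger pad.
Only numpy, scipy, OpenCV 4.12 (cv2) and the standard library are available. Lean on these libraries where they do the work, as an engineer would, in place of code of your own. Each camera call takes 0.05 s, during which the arm holds its last target. There are 200 camera calls.

TASK

Push the tall, heavy battery box to the left across the worktop into its charging dock until its base is fully home against the stop at the back of the dock, standing squarely on its base. Push only on its low black base and at an easy pace, so that it slides without rocking or tipping; do not lift it and do not push or grip the grey case or its carry handle, and leave the two bottles, the timer and the note pad where they are. Then take the hand away.

Things in the scene. Friction and masses are not known exactly. Their poses are not given: they have to be found in the camera images.
- battery: grey battery box, loose, 0.75 to 1.25 kg, slides at roughly 5 to 15 N. Black base: 84 mm along x, 124 mm along y, 36 mm high; the grey upper part is set back 10 to 13 mm all round, top at 153 mm (handle to 183 mm). Origin: centre of its underside; x along its short side, roughly towards the dock, z up. Starts 0.19 to 0.26 m before the dock (right of it), up to 45 mm off its centre line, turned up to 0.35 rad
- base_front (a point): middle of the black base's upright face away from the dock (its -x face), 42 mm from the box's origin, 18 mm above the worktop. Pushed above about 40 mm the box tends to tip; pushed on the base it slides
- case: grey case of the battery box, fixed on the black base, with the black carry handle on top: 58 mm along x, 98 mm along y (lid 64 x 104 mm), from 35 mm up to 153 mm, handle bar up to 183 mm. Not to be pushed or gripped. Same origin and axes as the battery box
- dock: grey charging dock fixed to the worktop, no floor, open to the right (its -x). Back wall 190 mm wide, 120 mm tall; two side cheeks 40 mm high, inner faces 140 mm apart (70 mm either side of the origin). Origin: on the worktop, exactly where the box's origin lies when the box is fully home and centred; x points into the dock (to the robot's left), y towards the robot, z up. Its yaw is 1.42 to 1.72
- dock_mouth (a point): middle of the dock's mouth, 36 mm in front of the dock's origin (-x), 20 mm up. The cheeks flare out to about 185 mm apart here and narrow to 140 mm within 24 mm
- dock_stop (a point): middle of the low rubber stop's face at the back of the dock (6 to 30 mm high, 130 mm wide), 42 mm beyond the dock's origin (+x), 18 mm up
- bottle_left: white screw-cap bottle with a blue cap, 68 mm across, 142 mm tall, loose, standing behind the dock (farther from the robot); bystander; origin at the centre of its underside
- bottle_right: white screw-cap bottle with a white cap, 66 mm across, 169 mm tall, loose, standing at the back on the right; bystander; origin at the centre of its underside
- timer: small white bench timer, 58 x 72 x 21 mm, loose, lying between the dock and the robot; bystander; origin at the centre of its underside
- note_pad: square yellow pad of notes, 76 x 76 x 12 mm, loose, near the front edge on the right; bystander; origin at the centre of its underside

How it is judged:
By the outcome, as a careful person would: the job done as asked, in the order asked, and still so for the second after the job is handed in, with the robot touching nothing.
It also fails if it takes over 51 s, if anything falls off the work surface, if the arm or the gripper's body presses on something with over 40 N, if the wrist force passes 120 N, or if a joint passes its speed limit or range.

## Working session

There is one attempt and no reset: what is moved stays moved. The work goes in short steps, Python scripts to look and compute and a tool call to move; the robot and the scene stay as the last step left them, time stands still between calls to the robot, and variables do not carry over. Pictures are saved under pics/ and viewed, at most 10 in all, crops included, and the job is handed in when it is done.

Besides the shell and the picture viewer there is one more tool, called after "Emit:" as name(argument=value, ...), one argument or row to a line, values as JSON. apply_moves: Moves the arm, as the interface text tells. Shift numbers are shares of 20 cm and turn numbers shares of pi rad, none past 1 either way. Its arguments: {"type":"object","properties":{"commands":{"type":"array","items":{"type":"array","items":{"type":"array","items":{"type":"number"}}}},"force":{"type":"number"}},"required":["commands"]}

```bash
mkdir -p pics
cat > h.py <<'E'
import numpy as np, cv2
from station import arm, viewer
def grab(n,f=None):
    d=viewer.grab_frame(n)
    if f: cv2.imwrite('pics/'+f,d['image'])
    return d
def ray(d,uv,z):
    K=d['mtx'];R=cv2.Rodrigues(np.array(d['rvec'],float))[0];t=np.array(d['tvec'],float).ravel()
    uv=np.atleast_2d(np.array(uv,float))
    r=np.c_[uv,np.ones(len(uv))]@np.linalg.inv(K).T@R
    c=-R.T@t
    return c+r*((z-c[2])/r[:,2])[:,None]
def proj(d,P):
    return cv2.projectPoints(np.atleast_2d(np.array(P,float)),np.array(d['rvec'],float),np.array(d['tvec'],float),d['mtx'],None)[0][:,0]
E
python3 - <<'E'
from h import *
a=grab('top');b=grab('scene')
cv2.imwrite('pics/top.png',a['image']);cv2.imwrite('pics/scene.png',b['image'])
for d in(a,b):
    R=cv2.Rodrigues(np.array(d['rvec']))[0];print(-R.T@np.array(d['tvec']).ravel(),R[2],d['mtx'][0,0])
s=arm.get_state();print(s['t'],s['eef_pos'],s['ee_rot'],s['force'],s['width'])
E
```

```text
[ 0.28304527 -0.0545775   1.29896918] [ 0.22374079 -0.01080525 -0.97458879] 505.5198289004239
[-0.56179931 -0.62180435  0.66579986] [ 0.80559778  0.39940466 -0.43759357] 533.2472342662447
0.1 [0.25823907 0.6232158  0.2477109 ] [ 3.14011007e+00 -1.32689317e-04 -3.92907213e-01] [ 0.72206574  0.24214255 -0.93581648] 0.08763558155643007
```

View pics/top.png

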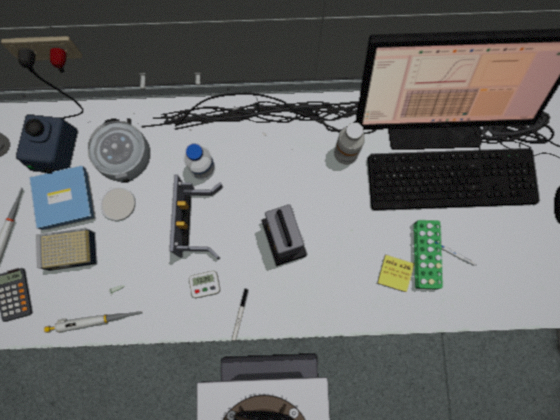

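View pics/scene.png

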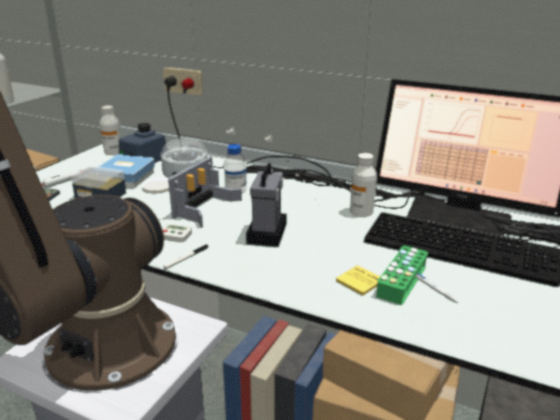

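The top view shows the dock at about (185,220), opening to the right, and the box at about (285,235). The bottles are at (198,160) and (350,140), the timer at (204,285) and the pad at (396,272). Next I'll take an enlarged crop for the corners.

Run:
```python
from h import *
a=cv2.imread('pics/top.png')[165:275,160:315]
a=cv2.resize(a,None,fx=5,fy=5,interpolation=cv2.INTER_CUBIC)
a=cv2.convertScaleAbs(a,alpha=1.6)
cv2.imwrite('pics/crop.png',a)
```

```text
(no output)
```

View pics/crop.png

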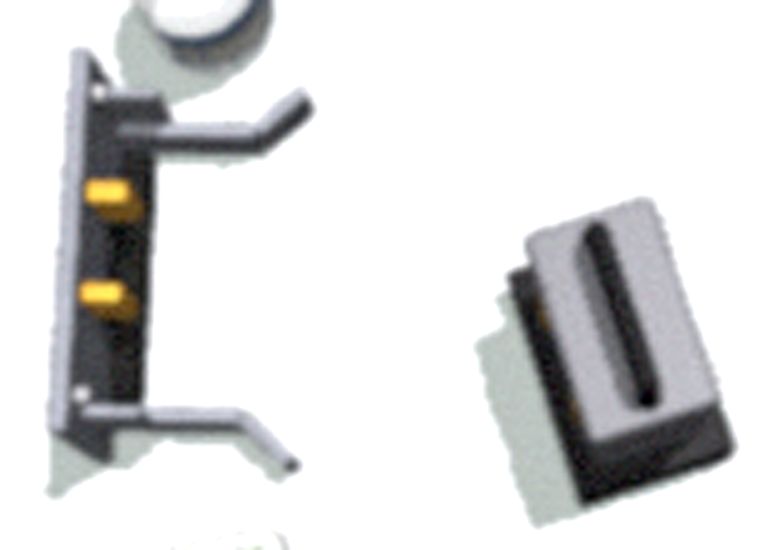

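Run:
```python
from h import *
d=grab('top')
f=lambda p,z: ray(d,np.array(p,float)/5+[160-.4,165-.4],z)[:,:2]
lid=f([(525,237),(652,198),(720,405),(597,442)],.153)
print('lid',lid.round(4),lid.mean(0),[np.linalg.norm(lid[i]-lid[i-1]).round(4) for i in range(4)])
v=(lid[0]+lid[3]-lid[1]-lid[2]);w=(lid[0]+lid[1]-lid[2]-lid[3])
print('box yaw',np.arctan2(v[1],v[0]),np.arctan2(w[1],w[0])+np.pi/2)
print('base corners',f([(510,272),(585,488),(733,442)],.036).round(4))
wl=f([(75,50),(50,428),(88,50),(68,430)],.12);print('wall top',wl.round(4),np.linalg.norm(wl[0]-wl[1]))
ck=f([(120,126),(258,130),(303,92),(120,138),(260,140),(312,105),(85,405),(240,410),(295,460),(85,416),(235,423)],.04);print('cheeks',ck.round(4))
print('stop',f([(158,100),(140,410)],.03).round(4))
```

```text
lid [[ 0.5374 -0.0239]
 [ 0.5537 -0.0835]
 [ 0.4553 -0.1106]
 [ 0.4405 -0.0538]] [ 0.49671522 -0.06794418] [np.float64(0.1014), np.float64(0.0619), np.float64(0.102), np.float64(0.0587)]
box yaw 1.8325943314773552 1.8546148422835158
base corners [[ 0.5453 -0.0125]
 [ 0.4336 -0.0468]
 [ 0.4539 -0.122 ]]
wall top [[0.6459 0.1926]
 [0.4614 0.2025]
 [0.6457 0.1863]
 [0.4601 0.1941]] 0.18480759868532992
cheeks [[0.6288 0.1858]
 [0.624  0.1148]
 [0.6435 0.0915]
 [0.6224 0.1858]
 [0.6187 0.1138]
 [0.6363 0.0869]
 [0.4844 0.2025]
 [0.4789 0.1248]
 [0.4527 0.0975]
 [0.4789 0.2025]
 [0.4725 0.1273]]
stop [[0.6448 0.1681]
 [0.4824 0.1768]]
```

The box is at about (0.498, -0.068), yaw 1.84. The dock origin is at about (0.550, 0.130), yaw 1.51. The measured lid (about 60 x 102 mm), cheek gap (about 140 mm) and back wall (185 mm) fit the given sizes. I'll carry the arm high over to the right of the box and look at the gripper's shape.

Emit:
apply_moves(
  commands=[
    [[-1, 0.07, -0.2, 0.03, 0], [-1, 0.07, -0.2, 0.03, 0], [-1, 0.07, -0.2, 0.03, 0], [-1, 0.07, -0.2, 0.03, 0], [-1, 0.07, -0.2, 0.03, 0], [-1, 0.07, -0.2, 0, 0], [-1, 0.07, -0.2, 0, 0], [-1, 0.07, -0.2, 0, 0], [-1, 0.07, -0.2, 0, 0], [-1, 0.07, -0.2, 0, 0]],
  ],
)

```text
t: 1.15
eef_pos: [0.3984, 0.2218, 0.2787]
ee_rot: [-3.141, -0.0, -0.392]
force: [1.2, 1.3, -0.3]
width: 0.0876
gripper_force: 0.0
```

Emit:
apply_moves(
  commands=[
    [[-1, 0.07, -0.22, 0, 0], [-1, 0.07, -0.22, 0, 0], [-1, 0.07, -0.22, 0, 0], [-1, 0.07, -0.22, 0, 0], [-1, 0.07, -0.22, 0, 0], [-1, 0.07, -0.22, 0, 0], [-1, 0.07, -0.22, 0, 0], [-1, 0.07, -0.22, 0, 0], [-1, 0.07, -0.22, 0, 0], [-1, 0.07, -0.22, 0, 0], [-1, 0, 0, 0, 0]],
  ],
)

```text
t: 2.25
eef_pos: [0.5389, -0.2208, 0.2772]
ee_rot: [3.14, 0.002, -0.397]
force: [-0.9, 0.8, 0.4]
width: 0.0874
gripper_force: 0.0
```

Run:
```python
from h import *
s=arm.get_state();print(s['t'],s['eef_pos'],s['ee_rot'],s['force'])
a=grab('scene')['image'][60:300,150:450];w=grab('wrist')['image']
a=cv2.resize(a,None,fx=1.6,fy=1.6)
w=cv2.resize(w,(512,384));o=np.zeros((384,480,3),np.uint8);o[:]=a
o=np.hstack([o[:, :],cv2.resize(w,(320,240),interpolation=cv2.INTER_AREA).repeat(1,0) if 0 else np.vstack([cv2.resize(w,(320,240)),np.zeros((144,320,3),np.uint8)])])
cv2.imwrite('pics/g1.png',o)
```

```text
2.25 [ 0.53887916 -0.22079304  0.27715942] [ 3.14019325e+00  1.70501918e-03 -3.97184227e-01] [-0.93177297  0.82361536  0.3625694 ]
```

View pics/g1.png

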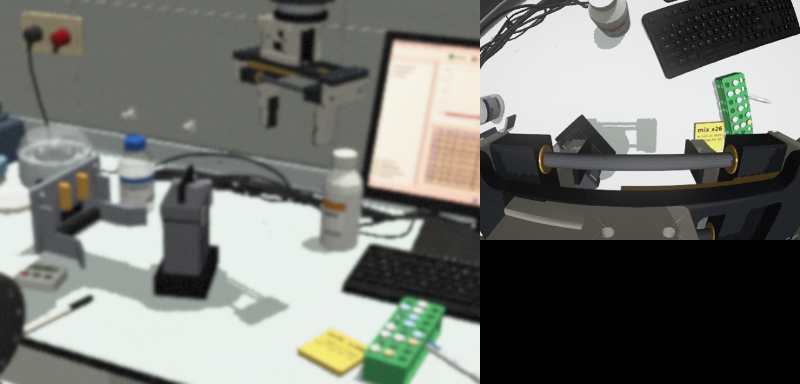

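The left half shows the open gripper behind the box: a wide bar with its fingers below. The body could hit the case while the fingers push the base, so I'll turn the finger line along the view and measure how far the body overhangs the fingers.

Emit:
apply_moves(
  commands=[
    [[-1, 0, -0.05, -0.1, -0.045], [-1, 0, -0.05, -0.1, -0.045], [-1, 0, 0, -0.1, -0.045], [-1, 0, 0, -0.1, -0.045], [-1, 0, 0, -0.1, -0.045], [-1, 0, 0, 0, 0], [-1, 0, 0, 0, 0]],
  ],
)

```text
t: 3.05
eef_pos: [0.5385, -0.2356, 0.1792]
ee_rot: [3.141, -0.0, -1.094]
force: [0.2, 0.2, 0.4]
width: 0.0873
gripper_force: 0.0
```

Run:
```python
from h import *
s=arm.get_state();print(s['t'],s['eef_pos'],s['ee_rot'],s['force'],s['q'])
d=grab('scene')
p=np.array(s['eef_pos']);uv=proj(d,[p,p+[0,0,-.022],p+[0,0,.044]]);print(uv)
u,v=uv[0].astype(int);x0,y0=u-65,v-60
cv2.imwrite('pics/g2.png',cv2.resize(d['image'][y0:y0+95,x0:x0+130],None,fx=6,fy=6,interpolation=cv2.INTER_CUBIC))
yaw=s['ee_rot'][2];fx=np.array([np.cos(yaw),np.sin(yaw),0])
print('px per m along tool x', proj(d,[p+fx*.1])-uv[0], 'crop',(uv-[x0,y0])*6)
```

```text
3.05 [ 0.53850763 -0.23560337  0.17920929] [ 3.14144304e+00 -2.20753354e-04 -1.09392437e+00] [0.18031169 0.17619412 0.40687904] [-7.98565546e-02  2.70782278e-01 -2.81653299e-01  3.13038498e-04
 -1.01837114e+00  5.56564229e-01]
[[337.7211763  175.02787471]
 [337.24126736 183.60097015]
 [338.70345224 157.48049282]]
px per m along tool x [[42.409619   -0.18879211]] crop [[394.32705781 360.16724828]
 [391.44760419 411.6058209 ]
 [400.22071347 254.88295693]]
```

View pics/g2.png

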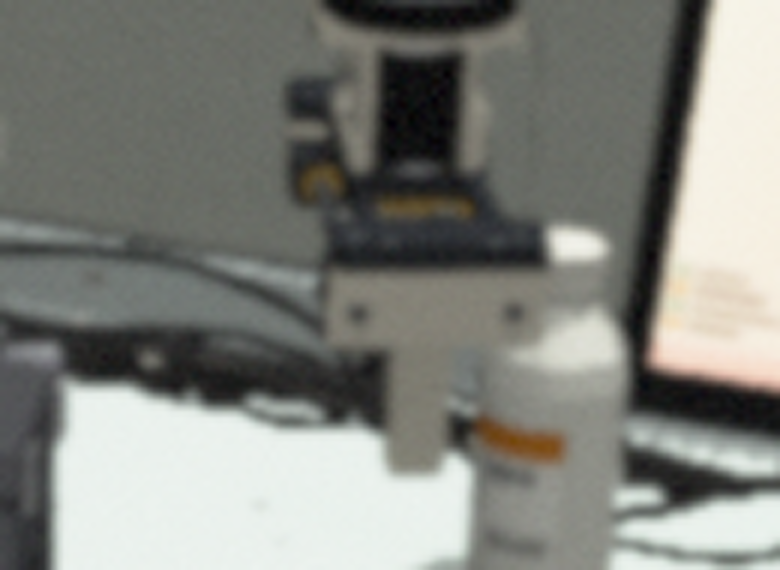

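The view shows that the carrier plate and body overhang the finger (at about x 388–443 in the crop) by 22 mm on the left and 37 mm on the right. The case is set back only 10–13 mm, so with the tool straight down the body would touch it. I'll check how the arm behaves at the edge of its reach, in free space: is the tool's tilt really fixed?

Emit:
apply_moves(
  commands=[
    [[-1, -0.2, 0, 0.05, 0], [-1, -0.2, 0, 0.05, 0], [-1, -0.2, 0, 0, 0], [-1, -0.2, 0, 0, 0], [-1, -0.2, 0, 0, 0], [-1, -0.15, 0, 0, 0], [-1, -0.15, 0, 0, 0]],
  ],
)

```text
t: 3.8
eef_pos: [0.2776, -0.2364, 0.2]
ee_rot: [-3.139, -0.002, -1.096]
force: [-0.4, 0.5, 0.4]
width: 0.0874
gripper_force: 0.0
```

Run:
```python
from h import *
s=arm.get_state();print(s['t'],s['eef_pos'],s['ee_rot'],s['q'],arm.tip_reach)
```

```text
3.8 [ 0.27764255 -0.23640737  0.19997429] [-3.13905500e+00 -2.19898664e-03 -1.09591387e+00] [-1.51152861e-01 -1.48670172e-01 -6.87296818e-01  3.44407528e-04
 -1.02882483e+00  6.25860943e-01] 0.022
```

Emit:
apply_moves(
  commands=[
    [[-1, -0.15, 0, 0, 0], [-1, -0.15, 0, 0, 0], [-1, -0.15, 0, 0, 0], [-1, -0.15, 0, 0, 0], [-1, -0.15, 0, 0, 0], [-1, 0, 0, 0, 0]],
  ],
)

```text
t: 4.4
eef_pos: [0.1263, -0.2361, 0.1993]
ee_rot: [-3.139, -0.002, -1.098]
force: [1.1, -0.5, 0.3]
width: 0.0873
gripper_force: 0.0
```

Run:
```python
from h import *
s=arm.get_state();print(s['t'],s['eef_pos'],s['ee_rot'],s['q'],s['force'])
```

```text
4.4 [ 0.12625056 -0.23607789  0.19933527] [-3.13863803e+00 -2.38228371e-03 -1.09750989e+00] [-2.81590107e-01 -3.99104410e-01 -8.39641001e-01 -3.20478728e-04
 -1.12647540e+00  7.55017269e-01] [ 1.07580948 -0.47668536  0.33729266]
```

Emit:
apply_moves(
  commands=[
    [[-1, 0.15, 0, 0.2, 0], [-1, 0.15, 0, 0.2, 0], [-1, 0.15, 0, 0.2, 0], [-1, 0.15, 0, 0.2, 0], [-1, 0.15, 0, 0.2, 0], [-1, 0.15, 0, 0.2, 0], [-1, 0.15, 0, 0.2, 0], [-1, 0.15, 0, 0.2, 0], [-1, 0.15, 0, 0.2, 0], [-1, 0.15, 0, 0.2, 0], [-1, 0, 0, 0.2, 0], [-1, 0, 0, 0.2, 0]],
  ],
)

```text
t: 5.6
eef_pos: [0.4289, -0.236, 0.6805]
ee_rot: [-3.141, -0.001, -1.096]
force: [0.2, -0.2, 1.6]
width: 0.0878
gripper_force: 0.0
```

Run:
```python
from h import *
s=arm.get_state();print(s['t'],s['eef_pos'],s['ee_rot'],s['q'],s['force'])
```

```text
5.6 [ 0.42885537 -0.23599119  0.68047529] [-3.14126780e+00 -5.23735786e-04 -1.09613913e+00] [-1.00232116e-01  8.74132309e-02  6.27436719e-01  3.06428056e-04
 -2.11026238e+00  5.75046881e-01] [ 0.17033119 -0.22369743  1.57651814]
```

Emit:
apply_moves(
  commands=[
    [[-1, 0.1, 0, 0.2, 0], [-1, 0.1, 0, 0.2, 0], [-1, 0.1, 0, 0.2, 0], [-1, 0.1, 0, 0.2, 0], [-1, 0.1, 0, 0.2, 0], [-1, 0.1, 0, 0.2, 0], [-1, 0, 0, 0, 0]],
  ],
)

```text
t: 6.3
eef_pos: [0.4828, -0.2087, 0.7939]
ee_rot: [-3.104, -0.076, -1.099]
force: [0.0, 0.1, 0.9]
width: 0.0876
gripper_force: 0.0
```

Run:
```python
from h import *
s=arm.get_state();print(s['t'],s['eef_pos'],s['ee_rot'],s['q'],s['force'])
```

```text
6.3 [ 0.48278979 -0.20871607  0.79389253] [-3.10432042 -0.07626418 -1.09945691] [ 1.36982090e-03  3.24841283e-01  1.25162820e+00  7.80272275e-02
 -2.42823241e+00  5.32176695e-01] [0.00899488 0.06592334 0.85454006]
```

At its limit of reach the tool took on a tilt of about 0.085 rad. I'll check whether it persists on the way back.

Emit:
apply_moves(
  commands=[
    [[-1, 0, 0, -0.2, 0], [-1, 0, 0, -0.2, 0], [-1, 0, 0, -0.2, 0], [-1, 0, 0, -0.2, 0], [-1, 0, 0, 0, 0]],
  ],
)

```text
t: 6.8
eef_pos: [0.4839, -0.209, 0.6439]
ee_rot: [-3.115, -0.068, -1.099]
force: [0.8, 0.1, -0.4]
width: 0.0877
gripper_force: 0.0
```

Run:
```python
from h import *
from scipy.spatial.transform import Rotation as R
s=arm.get_state();print(s['t'],s['eef_pos'],s['ee_rot'],s['q'],R.from_euler('xyz',s['ee_rot']).as_matrix()[:,2])
```

```text
6.8 [ 0.48389176 -0.20896096  0.6438701 ] [-3.1147972  -0.06766076 -1.09854738] [-6.99682859e-04  7.72058185e-02  5.02729125e-01  5.14727689e-02
 -1.94114495e+00  4.93813413e-01] [ 0.05460346 -0.04800001 -0.99735373]
```

The tilt persists. So I can turn the tool, lean it about 0.3 rad at the reach limit in the direction I need, then turn it back and push with the body leaning away from the case.

Emit:
apply_moves(
  commands=[
    [[-1, 0, 0, 0.05, -0.047], [-1, 0, 0, 0.05, -0.047], [-1, 0, 0, 0.05, -0.047], [-1, 0, 0, 0.05, -0.047], [-1, 0, 0, 0.05, -0.047], [-1, 0, 0, 0.05, -0.047], [-1, 0, 0, 0, -0.047], [-1, 0, 0, 0, -0.047], [-1, 0, 0, 0, -0.047], [-1, 0, 0, 0, -0.047], [-1, 0, 0, 0, -0.047], [-1, 0, 0, 0, -0.047]],
  ],
)

```text
t: 8.0
eef_pos: [0.4861, -0.21, 0.712]
ee_rot: [-3.107, -0.066, -2.879]
force: [-0.2, -0.8, 0.9]
width: 0.0872
gripper_force: 0.0
```

Emit:
apply_moves(
  commands=[
    [[-1, 0.1, 0, 0.2, -0.045], [-1, 0.1, 0, 0.2, -0.045], [-1, 0.15, 0, 0.2, 0], [-1, 0.15, 0, 0.2, 0], [-1, 0.15, 0, 0.2, 0], [-1, 0.15, 0, 0.2, 0], [-1, 0, 0, 0, 0]],
  ],
)

```text
t: 8.7
eef_pos: [0.5412, -0.1787, 0.7683]
ee_rot: [-3.033, 0.022, -3.093]
force: [-0.4, -0.3, -0.9]
width: 0.0875
gripper_force: 0.0
```

```bash
cat >> h.py <<'E'
from scipy.spatial.transform import Rotation as Ro
def st():
    s=arm.get_state();M=Ro.from_euler('xyz',s['ee_rot']).as_matrix()
    print('t',round(s['t'],2),'p',np.round(s['eef_pos'],4),'q',np.round(s['q'],2),'F',np.round(s['force'],1));print('rpy',np.round(s['ee_rot'],3),'zdir',M[:,2].round(3),'up in tool',M[2].round(3),'ydir',M[:,1].round(3))
    return s,M
E
python3 -c "
from h import *
st()"
```

```text
t 8.7 p [ 0.5412 -0.1787  0.7683] q [ 0.09  0.4   1.25  0.16 -2.4  -1.5 ] F [-0.4 -0.3 -0.9]
rpy [-3.033  0.022 -3.093] zdir [ 0.027 -0.107 -0.994] up in tool [-0.022 -0.108 -0.994] ydir [-0.046  0.993 -0.108]
```

Emit:
apply_moves(
  commands=[
    [[-1, -0.1, -0.05, -0.1, -0.044], [-1, -0.1, -0.05, -0.1, -0.044], [-1, 0, -0.05, -0.1, -0.044], [-1, 0, 0, -0.1, -0.044], [-1, 0, 0, 0.1, -0.044], [-1, 0, 0, 0.1, -0.044], [-1, 0, 0, 0.1, -0.044], [-1, 0, 0, 0.1, -0.044], [-1, 0, 0, 0, 0]],
  ],
)

```text
t: 9.6
eef_pos: [0.501, -0.207, 0.7597]
ee_rot: [-3.032, 0.02, 2.095]
force: [2.4, 1.1, -0.7]
width: 0.0876
gripper_force: 0.0
```

Emit:
apply_moves(
  commands=[
    [[-1, 0.12, 0, 0.2, 0], [-1, 0.12, 0, 0.2, 0], [-1, 0.12, 0, 0.2, 0], [-1, 0.12, 0, 0.2, 0], [-1, 0.12, 0, 0.2, 0], [-1, 0.12, 0, 0.2, 0], [-1, 0, 0, 0, 0]],
  ],
)

```text
t: 10.3
eef_pos: [0.5234, -0.1734, 0.7906]
ee_rot: [-3.088, 0.163, 2.11]
force: [0.5, -0.6, -0.9]
width: 0.0876
gripper_force: 0.0
```

```bash
python3 -c "
from h import *
st()"
```

```text
t 10.3 p [ 0.5234 -0.1734  0.7906] q [ 0.14  0.38  1.25  0.26 -2.41 -2.56] F [ 0.5 -0.6 -0.9]
rpy [-3.088  0.163  2.11 ] zdir [ 0.038 -0.166 -0.985] up in tool [-0.162 -0.052 -0.985] ydir [ 0.861  0.505 -0.052]
```

Emit:
apply_moves(
  commands=[
    [[-1, 0.12, 0, 0.2, 0], [-1, 0.12, 0, 0.2, 0], [-1, 0.12, 0, 0.2, 0], [-1, 0.12, 0, 0.2, 0], [-1, 0.12, 0, 0.2, 0], [-1, 0.12, 0, 0.2, 0], [-1, 0.12, 0, 0.2, 0], [-1, 0, 0, 0, 0]],
  ],
)

```text
t: 11.1
eef_pos: [0.5598, -0.1497, 0.8262]
ee_rot: [3.115, 0.336, 2.112]
force: [0.2, 0.2, 0.1]
width: 0.0878
gripper_force: 0.0
```

```bash
python3 -c "
from h import *
st()"
```

```text
t 11.1 p [ 0.5598 -0.1497  0.8262] q [ 0.25  0.38  1.25  0.42 -2.27 -2.55] F [0.2 0.2 0.1]
rpy [3.115 0.336 2.112] zdir [ 0.192 -0.269 -0.944] up in tool [-0.329  0.025 -0.944] ydir [0.852 0.522 0.025]
```

The lean is now 0.33 rad in the right direction. I'll turn back and descend to the right of the box.

Emit:
apply_moves(
  commands=[
    [[-1, -0.02, -0.04, -0.2, 0.0457], [-1, -0.02, -0.04, -0.2, 0.0457], [-1, -0.02, -0.04, -0.2, 0.0457], [-1, -0.02, -0.04, -0.2, 0.0457], [-1, -0.02, -0.04, -0.2, 0.0457], [-1, -0.02, -0.04, -0.2, 0.0457], [-1, -0.02, -0.04, -0.2, 0.0457], [-1, -0.02, 0, -0.2, 0.0457], [-1, -0.02, 0, -0.2, 0.0457], [-1, -0.02, 0, -0.2, 0.0457], [-1, 0, 0, -0.2, 0.0457], [-1, 0, 0, -0.2, 0.0457]],
  ],
)

```text
t: 12.3
eef_pos: [0.5278, -0.2029, 0.3822]
ee_rot: [3.125, 0.344, -2.538]
force: [0.3, 0.2, 0.5]
width: 0.0875
gripper_force: 0.0
```

Emit:
apply_moves(
  commands=[
    [[-1, 0, 0, 0, 0.0458], [-1, 0, 0, 0, 0.0458], [-1, 0, 0, 0, 0.0458], [-1, 0, 0, 0, 0.0458], [-1, 0, 0, 0, 0.0458], [-1, 0, 0, 0, 0.0458], [-1, 0, 0, 0, 0.0458], [-1, 0, 0, 0, 0]],
  ],
)

```text
t: 13.1
eef_pos: [0.5288, -0.2027, 0.3809]
ee_rot: [3.123, 0.339, -1.534]
force: [0.2, 0.2, 0.1]
width: 0.0876
gripper_force: 0.0
```

```bash
python3 -c "
from h import *
st()"
```

```text
t 13.1 p [ 0.5288 -0.2027  0.3809] q [-0.24  0.23  0.22 -0.32 -1.67  0.27] F [0.2 0.2 0.1]
rpy [ 3.123  0.339 -1.534] zdir [-0.031  0.332 -0.943] up in tool [-0.332  0.018 -0.943] ydir [-0.999 -0.043  0.018]
```

Emit:
apply_moves(
  commands=[
    [[-1, -0.03, 0, -0.2, 0.03], [-1, -0.03, 0, -0.2, 0], [-1, 0, 0, -0.2, 0], [-1, 0, 0, -0.2, 0], [-1, 0, 0, -0.2, 0], [-1, 0, 0, -0.2, 0], [-1, 0, 0, -0.2, 0], [-1, 0, 0, -0.15, 0], [-1, 0, 0, -0.1, 0], [-1, 0, 0, -0.08, 0], [-1, 0, 0, 0, 0], [-1, 0, 0, 0, 0]],
  ],
)

```text
t: 14.3
eef_pos: [0.5156, -0.2028, 0.0356]
ee_rot: [3.122, 0.338, -1.444]
force: [-0.3, 0.5, 0.4]
width: 0.0876
gripper_force: 0.0
```

Run:
```python
from h import *
st()
a=grab('scene')['image'][90:290,180:430];b=grab('top')['image'][165:325,170:370]
cv2.imwrite('pics/g3.png',np.hstack([cv2.resize(a,(500,400),interpolation=cv2.INTER_CUBIC)[:, 100:500],cv2.resize(b,(500,400),interpolation=cv2.INTER_CUBIC)[:, :400]]))
```

```text
t 14.3 p [ 0.5156 -0.2028  0.0356] q [-0.24  0.51 -0.21 -0.36 -1.03  0.59] F [-0.3  0.5  0.4]
rpy [ 3.122  0.338 -1.444] zdir [-0.061  0.326 -0.943] up in tool [-0.332  0.018 -0.943] ydir [-0.991 -0.133  0.018]
```

View pics/g3.png

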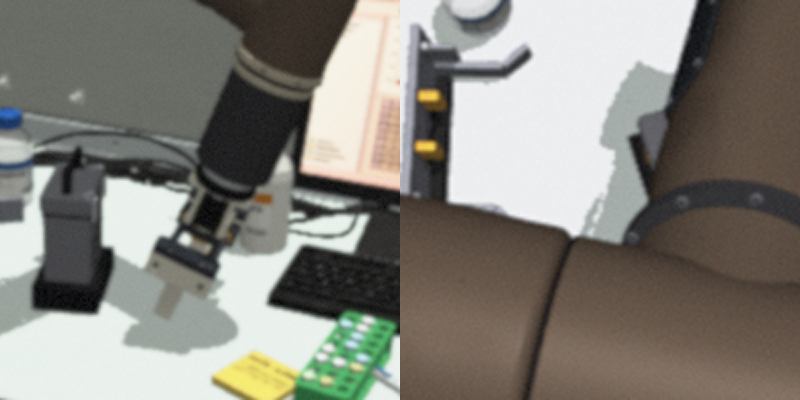

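The left half shows the gripper leaning back from the box, fingers low and facing the black base (base bottom edge near (70,300), fingertips near (165,310)). The arm hides most of the top view. I'll approach and begin a slow push, turning the box clockwise.

Emit:
apply_moves(
  commands=[
    [[-1, 0, 0.06, 0, 0], [-1, 0, 0.06, 0, 0], [-1, 0, 0.06, 0, 0], [-1, 0, 0.06, 0, 0], [-1, 0, 0.04, 0, 0], [-1, 0, 0.02, 0, -0.007], [-1, 0, 0.02, 0, -0.007], [-1, 0, 0.02, 0, -0.007], [-1, 0, 0.02, 0, -0.007], [-1, 0, 0.02, 0, -0.007], [-1, 0, 0.02, 0, -0.007]],
  ],
)

```text
t: 15.5
eef_pos: [0.5143, -0.1226, 0.0346]
ee_rot: [3.121, 0.339, -1.577]
force: [-1.3, -4.1, -0.5]
width: 0.0878
gripper_force: 1.6
```

Run:
```python
from h import *
st()
a=grab('scene')['image'][120:260,190:365]
cv2.imwrite('pics/g4.png',cv2.resize(a,None,fx=4,fy=4,interpolation=cv2.INTER_CUBIC))
```

```text
t 15.5 p [ 0.5143 -0.1226  0.0346] q [-0.12  0.44 -0.3  -0.42 -0.93  0.39] F [-1.3 -4.1 -0.5]
rpy [ 3.121  0.339 -1.577] zdir [-0.019  0.332 -0.943] up in tool [-0.332  0.02  -0.943] ydir [-1.    -0.001  0.02 ]
```

View pics/g4.png

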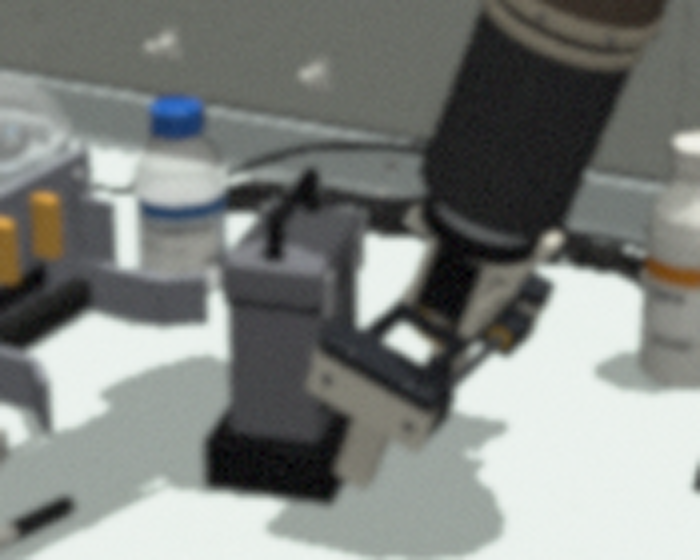

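Run:
```python
from h import *
s,M=st();d=grab('scene')
c=lambda p,z:ray(d,np.array(p,float)/4+[190-.375,120-.375],z)[:,:2].round(4)
print('bottom robot-side edge',c([(208,487),(335,498)],0)); print('top robot-side base edge',c([(210,430),(333,443)],.036))
print('lid edge',c([(225,285),(325,303),(365,212)],.153))
p=np.array(s['eef_pos'])
for a,h in((-32,-28),(47,-28),(-10,22)):
    P=p+M@(np.array([a,65,h])/1000); print(a,h,P.round(3),((proj(d,P)-[190,120])*4).round())
```

```text
t 15.55 p [ 0.5143 -0.1219  0.0347] q [-0.12  0.44 -0.3  -0.42 -0.93  0.39] F [-2.  -0.7 -1. ]
rpy [ 3.121  0.339 -1.579] zdir [-0.018  0.333 -0.943] up in tool [-0.333  0.02  -0.943] ydir [-1.     0.001  0.02 ]
bottom robot-side edge [[ 0.4347 -0.0296]
 [ 0.458  -0.1066]]
top robot-side base edge [[ 0.4427 -0.0275]
 [ 0.4619 -0.1032]]
lid edge [[ 0.4133 -0.058 ]
 [ 0.4173 -0.1209]
 [ 0.5485 -0.0821]]
-32 -28 [ 0.45  -0.101  0.073] [[319. 395.]]
47 -28 [ 0.45  -0.175  0.047] [[431. 461.]]
-10 22 [ 0.449 -0.105  0.019] [[325. 476.]]
```

The view shows the finger front at about (340,475) on the base's rear corner, and the carrier corner at (312,370) staying roughly 8 mm short of the case. Continuing the slow push and turn.

Emit:
apply_moves(
  commands=[
    [[-1, 0, 0.02, 0, -0.006], [-1, 0, 0.02, 0, -0.006], [-1, 0, 0.02, 0, -0.006], [-1, 0, 0.02, 0, -0.006], [-1, 0, 0.02, 0, -0.006], [-1, 0, 0.02, 0, -0.006], [-1, 0, 0.02, 0, -0.006], [-1, 0, 0.02, 0, -0.006]],
  ],
)

```text
t: 16.4
eef_pos: [0.5147, -0.09, 0.0347]
ee_rot: [3.121, 0.339, -1.727]
force: [-2.5, -3.7, -0.1]
width: 0.0876
gripper_force: 1.8
```

Run:
```python
from h import *
s,M=st()
a=grab('scene')['image'][120:260,190:365];b=grab('top')['image'][170:270,170:305]
a=cv2.resize(a,None,fx=3,fy=3,interpolation=cv2.INTER_CUBIC);b=cv2.resize(b,None,fx=2,fy=2,interpolation=cv2.INTER_CUBIC)
o=np.zeros((420,525+270,3),np.uint8);o[:,:525]=a;o[:200,525:]=b
cv2.imwrite('pics/g5.png',o)
```

```text
t 16.4 p [ 0.5147 -0.09    0.0347] q [-0.07  0.41 -0.35 -0.46 -0.86  0.23] F [-2.5 -3.7 -0.1]
rpy [ 3.121  0.339 -1.727] zdir [ 0.032  0.332 -0.943] up in tool [-0.333  0.019 -0.943] ydir [-0.989  0.149  0.019]
```

View pics/g5.png

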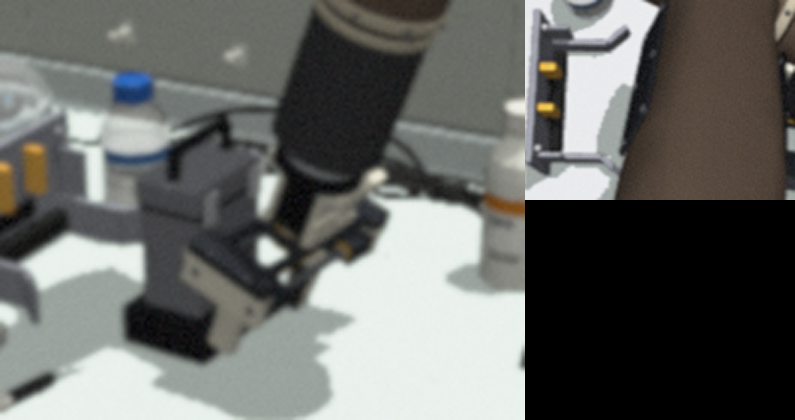

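Run:
```python
from h import *
d=grab('scene')
def c(p,z):
    q=ray(d,np.array(p,float)/3+[190-.33,120-.33],z)[:,:2]; v=q[0]-q[1]; print(q.round(4),'len',np.linalg.norm(v).round(4),'yaw',np.arctan2(v[1],v[0]).round(3))
c([(127,338),(207,362)],0);c([(127,298),(210,322)],.036)
c([(140,180),(200,205)],.153)
```

```text
[[ 0.464   0.0157]
 [ 0.4583 -0.0652]] len 0.0811 yaw 1.501
[[ 0.469   0.0172]
 [ 0.4628 -0.0661]] len 0.0836 yaw 1.496
[[ 0.46   -0.0051]
 [ 0.4384 -0.0719]] len 0.0702 yaw 1.258
```

The box has turned clockwise: yaw about 1.5, centre about (0.525, -0.029). It sits flush with the fingers, upright and 15 mm off the dock's centre line. Pushing straight on toward the dock.

Emit:
apply_moves(
  commands=[
    [[-1, 0.005, 0.025, 0, 0], [-1, 0.005, 0.025, 0, 0], [-1, 0.005, 0.025, 0, 0], [-1, 0.005, 0.025, 0, 0], [-1, 0.005, 0.025, 0, 0], [-1, 0.005, 0.025, 0, 0], [-1, 0.005, 0.025, 0, 0], [-1, 0.005, 0.025, 0, 0], [-1, 0.005, 0.025, 0, 0], [-1, 0.005, 0.025, 0, 0], [-1, 0.005, 0.025, 0, 0], [-1, 0.005, 0.025, 0, 0]],
  ],
)

```text
t: 17.75
eef_pos: [0.5268, -0.03, 0.0347]
ee_rot: [3.121, 0.339, -1.726]
force: [-1.1, -5.5, 1.5]
width: 0.0877
gripper_force: 2.6
```

Run:
```python
from h import *
s,M=st()
a=grab('scene')['image'][120:260,150:325];b=grab('top')['image'][170:270,170:305]
a=cv2.resize(a,None,fx=3,fy=3,interpolation=cv2.INTER_CUBIC);b=cv2.resize(b,None,fx=2,fy=2,interpolation=cv2.INTER_CUBIC)
o=np.zeros((420,525+270,3),np.uint8);o[:,:525]=a;o[:200,525:]=b
cv2.imwrite('pics/g6.png',cv2.convertScaleAbs(o,alpha=1.3))
```

```text
t 17.75 p [ 0.5268 -0.03    0.0347] q [ 0.04  0.4  -0.36 -0.47 -0.82  0.13] F [-1.1 -5.5  1.5]
rpy [ 3.121  0.339 -1.726] zdir [ 0.031  0.331 -0.943] up in tool [-0.332  0.019 -0.943] ydir [-0.989  0.147  0.019]
```

View pics/g6.png

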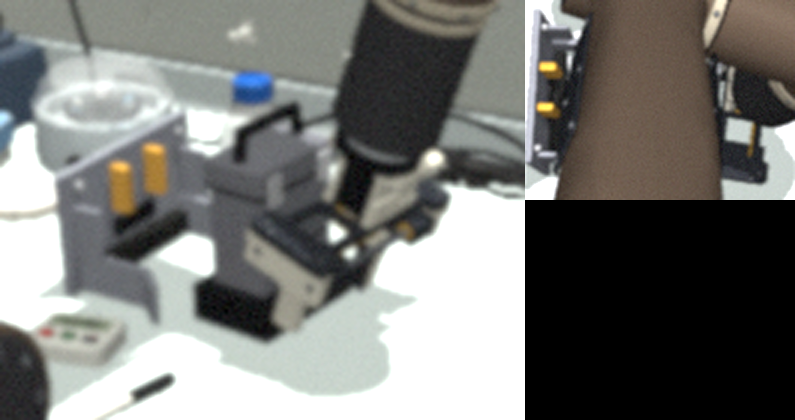

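Run:
```python
from h import *
d=grab('scene')
def c(p,z):
    q=ray(d,np.array(p,float)/3+[150-.33,120-.33],z)[:,:2]; v=q[0]-q[1]; y=np.arctan2(v[1],v[0])
    m=q.mean(0)+.062*np.array([np.sin(y),-np.cos(y)]);print(q.round(4),'len',np.linalg.norm(v).round(4),'yaw',y.round(3),'centre',m.round(4))
c([(198,314),(271,340)],0);c([(197,282),(275,309)],.036)
print('cheek tip robot side floor',ray(d,np.array([[157,322]])/3+[150-.33,120-.33],0), 'top',ray(d,np.array([[155,285]])/3+[150-.33,120-.33],.04))
```

```text
[[ 0.4823  0.0767]
 [ 0.4702 -0.0045]] len 0.0821 yaw 1.423 centre [0.5375 0.027 ]
[[ 0.4754  0.0714]
 [ 0.4623 -0.014 ]] len 0.0864 yaw 1.419 centre [0.5302 0.0193]
cheek tip robot side floor [[0.45362112 0.10078517 0.        ]] top [[0.44785695 0.09615372 0.04      ]]
```

The box is upright and flush at yaw 1.42, centre about (0.535, 0.025), heading for the dock. Next push, straightening to the dock's yaw on the way.

Emit:
apply_moves(
  commands=[
    [[-1, 0.005, 0.025, 0, 0.0025], [-1, 0.005, 0.025, 0, 0.0025], [-1, 0.005, 0.025, 0, 0.0025], [-1, 0.005, 0.025, 0, 0.0025], [-1, 0.005, 0.025, 0, 0.0025], [-1, 0.005, 0.025, 0, 0.0025], [-1, 0.005, 0.025, 0, 0.0025], [-1, 0.005, 0.025, 0, 0.0025], [-1, 0.005, 0.025, 0, 0.0025], [-1, 0.005, 0.025, 0, 0.0025], [-1, 0.004, 0.025, 0, 0.0025], [-1, 0.004, 0.025, 0, 0.0025]],
  ],
)

```text
t: 19.1
eef_pos: [0.5406, 0.0233, 0.0351]
ee_rot: [3.127, 0.329, -1.623]
force: [3.9, -52.1, 5.0]
width: 0.0879
gripper_force: 25.9
```

Run:
```python
from h import *
s,M=st()
a=grab('scene')['image'][120:260,150:325]
cv2.imwrite('pics/g7.png',cv2.convertScaleAbs(cv2.resize(a,None,fx=4,fy=4,interpolation=cv2.INTER_CUBIC),alpha=1.3))
```

```text
t 19.1 p [0.5406 0.0233 0.0351] q [ 0.15  0.41 -0.35 -0.45 -0.82  0.11] F [  3.9 -52.1   5. ]
rpy [ 3.127  0.329 -1.623] zdir [ 0.002  0.323 -0.946] up in tool [-0.323  0.014 -0.946] ydir [-0.999  0.047  0.014]
```

View pics/g7.png

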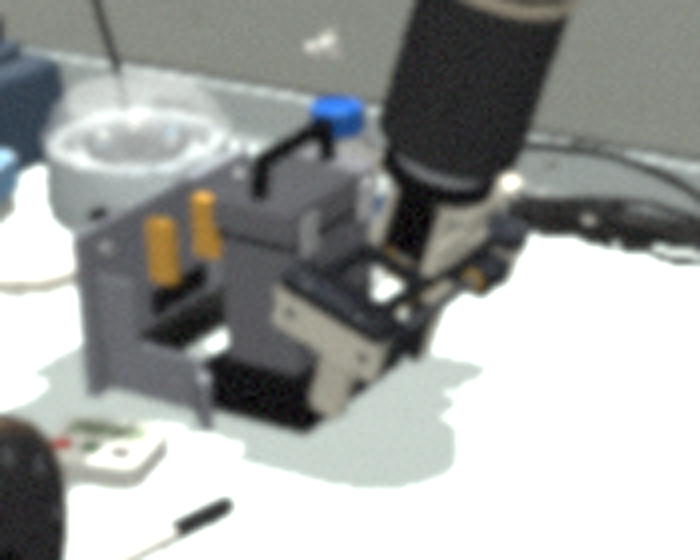

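The force rose to 52 N with the box about 45 mm short: it has caught on a cheek flare. Backing off at once, then measuring.

Emit:
apply_moves(
  commands=[
    [[-1, 0, -0.05, 0, 0], [-1, 0, -0.05, 0, 0], [-1, 0, -0.03, 0, 0], [-1, 0, 0, 0, 0]],
  ],
)

```text
t: 19.55
eef_pos: [0.5383, 0.0035, 0.0346]
ee_rot: [3.121, 0.339, -1.632]
force: [-0.1, 0.7, 0.0]
width: 0.0882
gripper_force: 0.0
```

Run:
```python
from h import *
s,M=st();d=grab('scene')
f=lambda p,z:ray(d,np.array(p,float)/4+[150-.375,120-.375],z)[:,:2].round(4)
print('rear robot corner z0',f([(305,432)],0),'z36',f([(310,400)],.036))
print('cheek tip base',f([(210,428)],0),'cheek tip top',f([(205,368),(130,333)],.04))
print('lid top near corners',f([(218,207),(300,240),(365,185)],.153))
a=d['image'][120:260,150:325]
cv2.imwrite('pics/g8.png',cv2.convertScaleAbs(cv2.resize(a,None,fx=4,fy=4,interpolation=cv2.INTER_CUBIC),alpha=1.3))
```

```text
t 19.55 p [0.5383 0.0035 0.0346] q [ 0.11  0.42 -0.34 -0.46 -0.84  0.15] F [-0.1  0.7  0. ]
rpy [ 3.121  0.339 -1.632] zdir [-0.     0.334 -0.943] up in tool [-0.333  0.02  -0.943] ydir [-0.998  0.055  0.02 ]
rear robot corner z0 [[0.4787 0.0431]] z36 [[0.4605 0.0266]]
cheek tip base [[0.4555 0.1017]] cheek tip top [[0.4619 0.107 ]
 [0.4832 0.1814]]
lid top near corners [[0.4692 0.0939]
 [0.4475 0.0204]
 [0.5429 0.0299]]
```

View pics/g8.png

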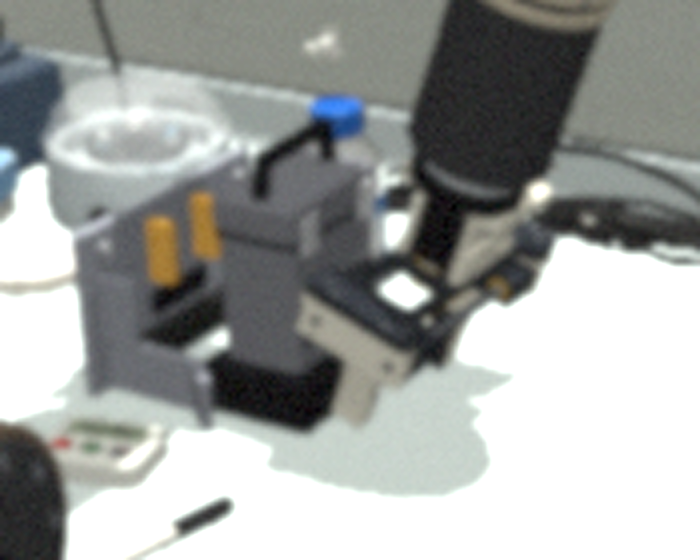

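Emit:
apply_moves(
  commands=[
    [[-1, 0, -0.1, 0, 0], [-1, 0, -0.2, 0, 0], [-1, 0, -0.2, 0, 0], [-1, 0, -0.2, 0, 0], [-1, 0, -0.2, 0, 0], [-1, 0, -0.1, 0, 0], [-1, 0, 0, 0, 0]],
  ],
)

```text
t: 20.3
eef_pos: [0.5384, -0.1985, 0.0343]
ee_rot: [3.121, 0.339, -1.634]
force: [-0.7, 0.4, 0.4]
width: 0.0879
gripper_force: 0.0
```

Run:
```python
from h import *
st()
a=grab('top')['image'][165:270,165:275]
cv2.imwrite('pics/g9.png',cv2.convertScaleAbs(cv2.resize(a,None,fx=5,fy=5,interpolation=cv2.INTER_CUBIC),alpha=1.8))
```

```text
t 20.3 p [ 0.5384 -0.1985  0.0343] q [-0.25  0.51 -0.19 -0.4  -0.99  0.42] F [-0.7  0.4  0.4]
rpy [ 3.121  0.339 -1.634] zdir [ 0.     0.333 -0.943] up in tool [-0.332  0.019 -0.943] ydir [-0.998  0.056  0.019]
```

View pics/g9.png

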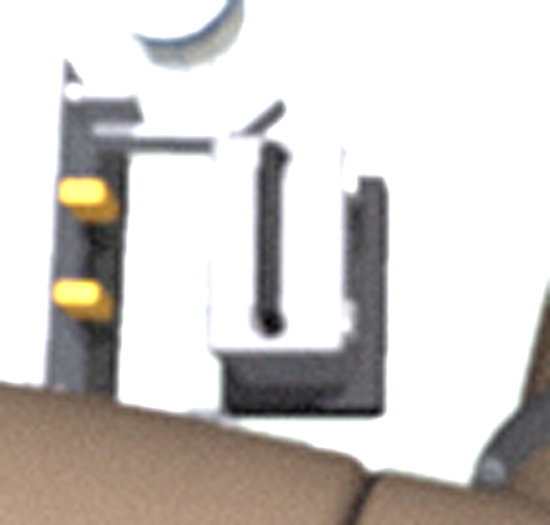

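The box stands nearly square to the dock: lid corners at (217,137), (343,137), (343,352) and (212,352), with base corners at right (385,180) and (383,412). I've now viewed more than the allowed 10 pictures (12 so far), so I'll view no more and work from numbers only.

Run:
```python
from h import *
d=grab('top')
f=lambda p,z: ray(d,np.array(p,float)/5+[165-.4,165-.4],z)[:,:2]
L=f([(217,137),(343,137),(343,352),(212,352)],.153);print(L.round(4),L.mean(0).round(4))
B=f([(385,180),(383,410),(225,410)],.036);print('base top',B.round(4),((B[0]+B[2])/2).round(4)); v=B[0]-B[1];print('yaw',np.arctan2(v[1],v[0])+np.pi/2)
print('far cheek inner',f([(130,150),(215,152)],.04).round(4),'flare tip',f([(283,105),(275,98)],.04).round(4))
# robot-side flare: light pixels left of/around the base corner
im=d['image'];sub=im[238:255,196:222];print(sub.mean(2).astype(int))
```

```text
[[0.5903 0.1071]
 [0.5881 0.0482]
 [0.486  0.0498]
 [0.4883 0.11  ]] [0.5382 0.0788]
base top [[0.5956 0.0375]
 [0.4764 0.0408]
 [0.4794 0.1203]] [0.5375 0.0789]
yaw 1.5423928537887504
far cheek inner [[0.6154 0.1678]
 [0.6127 0.1241]] flare tip [[0.6364 0.089 ]
 [0.6403 0.0931]]
[[240 239 241 240 238 226 183 169 171 170 172 168 143  79  35  39  48  46
   51  50  50  49  49  51  50  51]
 [239 239 239 240 238 224 183 169 170 172 170 165 142  77  36  33  43  49
   51  46  52  51  48  52  49  51]
 [240 239 239 239 239 225 187 170 171 173 172 169 142  79  38  33  35  45
   49  49  49  50  50  48  49  48]
 [239 240 239 239 238 224 183 171 169 169 172 168 140  79  37  31  33  38
   41  41  46  43  42  44  44  46]
 [239 239 239 239 238 224 183 168 170 172 171 167 144  78  37  26  28  34
   32  35  38  35  34  33  36  34]
 [240 239 239 240 239 223 184 171 171 170 175 169 139  75  32  24  33  27
   32  32  28  32  25  29  33  32]
 [240 241 241 240 239 226 182 172 171 171 169 168 139  75  29  26  31  26
   28  32  28  31  21  25  31  32]
 [236 238 237 237 237 222 179 163 164 166 164 162 135  7
[... 334 characters left out ...]
80  69  74
   78  78  80  77  79  80  79  79]
 [ 54  53  57  53  55  58  61  61  66  72  82  86 100 123 137 133 129 144
  151 153 151 153 151 152 152 150]
 [ 62  61  56  60  58  52  57  55  57  55  54  64  71  86 107 116 122 142
  158 162 168 169 171 170 173 173]
 [ 65  65  60  61  58  61  65  58  55  55  55  57  57  58  62  72  78  93
  105 116 131 147 157 164 164 166]
 [ 68  66  67  65  63  65  61  61  63  59  60  59  57  54  56  58  58  59
   60  65  78  93 102 113 126 141]
 [ 68  66  66  66  65  61  62  64  62  65  65  64  59  60  56  58  59  59
   55  56  54  58  65  66  78  87]
 [ 71  66  65  69  66  65  66  66  65  66  63  63  66  63  63  63  62  63
   62  61  60  59  55  54  54  58]]
```

The box's front robot-side corner (x about 0.479) sits on the robot-side flare, 6–7 mm off the centre line. I'll come in turned slightly clockwise, so the robot-side finger leads and eases the corner off the flare.

Emit:
apply_moves(
  commands=[
    [[-1, 0.005, 0.2, 0, -0.012], [-1, 0.005, 0.2, 0, -0.012], [-1, 0, 0.2, 0, 0], [-1, 0, 0.2, 0, 0], [-1, 0, 0.1, 0, 0], [-1, 0, 0.08, 0, 0], [-1, 0, 0, 0, 0]],
  ],
)

```text
t: 21.1
eef_pos: [0.5399, 0.0031, 0.0351]
ee_rot: [3.121, 0.34, -1.703]
force: [-0.2, -0.0, -0.1]
width: 0.0878
gripper_force: 0.0
```

Emit:
apply_moves(
  commands=[
    [[-1, 0.0075, 0.02, 0, 0], [-1, 0.0075, 0.02, 0, 0], [-1, 0.0075, 0.02, 0, 0], [-1, 0.0075, 0.02, 0, 0], [-1, 0.0075, 0.02, 0, 0]],
  ],
)

```text
t: 21.6
eef_pos: [0.5474, 0.0178, 0.0345]
ee_rot: [3.12, 0.336, -1.705]
force: [-4.0, -21.0, 5.5]
width: 0.0877
gripper_force: 10.4
```

Emit:
apply_moves(
  commands=[
    [[-1, 0.015, 0.005, 0, 0], [-1, 0.015, 0.005, 0, 0], [-1, 0.015, 0.005, 0, 0]],
  ],
)

```text
t: 21.9
eef_pos: [0.5564, 0.0197, 0.0346]
ee_rot: [3.121, 0.335, -1.705]
force: [-1.2, -14.2, 3.7]
width: 0.0877
gripper_force: 7.0
```

Run:
```python
from h import *
st()
d=grab('scene');np.save('s1.npy',d['image'])
g=d['image'].mean(2);
# base mask dark pixels around base: print rear/near bottom corner
m=((d['image'].max(2)<32)*255).astype(np.uint8)[190:240,195:245]
n,l,stt,c=cv2.connectedComponentsWithStats(m);print([ (x.tolist()) for x in stt[1:] if x[4]>60])
for r in range(200,232,2): print(r,''.join('%4d'%v for v in g[r,198:246:2]))
```

```text
t 21.9 p [0.5564 0.0197 0.0346] q [ 0.14  0.42 -0.32 -0.46 -0.81  0.05] F [ -1.2 -14.2   3.7]
rpy [ 3.121  0.335 -1.705] zdir [ 0.023  0.329 -0.944] up in tool [-0.329  0.02  -0.944] ydir [-0.992  0.127  0.02 ]
[[0, 5, 10, 11, 61], [8, 19, 29, 16, 302]]
200   18  18  19  35  67  69  68  68  71  70  73  68  75  94 111 121 121 122 122 117  95  60  36  30
202   17  31  67 127 133  74  71  69  70  70  70  67  69  68  77 103 118 121 122 122 118 106  77  45
204   42  93 157 204 167  78  71  69  71  69  66  74  68  67  55  56  89 113 119 121 124 122 112  98
206  112 149 163 148 100  69  70  70  71  70  69  71  69  70  54  56  57  84 115 122 121 110 101 114
208  138 146 116  54  39  58  65  66  68  68  68  70  67  69  60  51  37  81 113 116 120 112 102 117
210  107 102  52  20  19  28  35  40  45  56  57  63  70  66  52  30  32  89 113 114 117 115 119 117
212  108 131  69  14  11  17  23  20  20  21  24  35  36  39  31  18  38  95 114 114 113 104 110 127
214   94 136  98  25  16  15  20   9   8  14  21  20  18  13  19  20  54 108 114 116 107  98 131 150
216   77  91  73  25  15  16  18  18  13  15  16  16  20  16  15  16  71 114 118 116 106 114 151 158
218   73  81  64  26  19  12  10  18  12  18  13  10  23  15  20  19  53 107 116 114 104 130 155 156
220   73  78  68  27  19  21  12  17  14  15   9  13  13  15   4  11  23  66 109 119 118 146 156 159
222  101  75  88  99  79  63  55  32  25  22  16  16  11  12  16  13  25  74 131 144 150 157 158 158
224  134  88 105 150 148 141 133 115 105  84  66  49  40  23  20  28  78 134 155 157 159 156 157 157
226  152 121 128 188 181 168 159 157 154 149 143 133 117 103  87  91 136 155 159 154 155 157 156 160
228  203 203 213 233 231 226 204 170 159 158 159 158 157 155 150 151 156 161 157 157 158 158 158 157
230  236 236 237 237 237 237 232 192 164 160 158 158 159 159 157 157 157 159 158 158 158 161 158 158
```

```bash
cat >> h.py <<'E'
def edge(im,d,c0=207,c1=226,r0=208,r1=240):
    g=im.mean(2);P=[]
    for c in range(c0,c1):
        col=g[r0:r1,c];i=np.argmax((col[1:]>75)&(np.arange(len(col)-1)>6)&(col[:-1]<=75)); 
        P.append((c,r0+i+(75-col[i])/(col[i+1]-col[i]+1e-6)))
    P=np.array(P);W=ray(d,P,0)[:,:2];vx,vy,x,y=cv2.fitLine(W.astype(np.float32),cv2.DIST_HUBER,0,.001,.001).ravel()
    if vy<0: vx,vy=-vx,-vy
    print('edge px',P[[0,-1]].round(1).tolist(),'W',W[[0,-1]].round(4).tolist(),'yaw',round(float(np.arctan2(vy,vx)),3))
E
python3 - <<'E'
from h import *
d=grab('scene');edge(d['image'],d)
# g8 view before (brightened x1.3, x4)
o=cv2.imread('pics/g8.png');o=cv2.resize(o,(175,140),interpolation=cv2.INTER_AREA)/1.3
f=np.zeros((420,560,3));f[120:260,150:325]=o;edge(f,d)
E
```

```text
edge px [[207.0, 222.0], [225.0, 225.3]] W [[0.4834, 0.1047], [0.4885, 0.0517]] yaw 1.656
edge px [[207.0, 222.5], [225.0, 227.3]] W [[0.4808, 0.103], [0.4794, 0.0461]] yaw 1.537
```

Dragging +x swung the rear over (yaw 1.66), and the front corner is now inside the cheek line. I'll re-place the fingers and push forward, so that the robot-side finger turns the box back clockwise.

Emit:
apply_moves(
  commands=[
    [[-1, 0, -0.05, 0, 0], [-1, -0.05, 0, 0, 0], [-1, 0, 0, 0, 0], [-1, 0.002, 0.025, 0, 0], [-1, 0.002, 0.025, 0, 0], [-1, 0.002, 0.02, 0, 0], [-1, 0.002, 0.02, 0, 0], [-1, 0.002, 0.02, 0, 0], [-1, 0.002, 0.02, 0, 0]],
  ],
)

```text
t: 22.9
eef_pos: [0.5584, 0.0253, 0.0369]
ee_rot: [-3.139, 0.321, -1.691]
force: [20.4, -78.8, 1.3]
width: 0.0874
gripper_force: 40.5
```

Run:
```python
from h import *
st();d=grab('scene');edge(d['image'],d)
```

```text
t 22.9 p [0.5584 0.0253 0.0369] q [ 0.16  0.41 -0.34 -0.44 -0.78  0.03] F [ 20.4 -78.8   1.3]
rpy [-3.139  0.321 -1.691] zdir [ 0.04   0.313 -0.949] up in tool [-0.315 -0.002 -0.949] ydir [-0.993  0.12  -0.002]
edge px [[207.0, 221.4], [225.0, 223.3]] W [[0.4861, 0.1064], [0.4981, 0.0576]] yaw 1.803
```

High force again: backing off fully and looking from above by numbers.

Emit:
apply_moves(
  commands=[
    [[-1, 0, -0.1, 0, 0], [-1, 0, -0.1, 0, 0], [-1, 0, -0.2, 0, 0], [-1, 0, -0.2, 0, 0], [-1, 0, -0.2, 0, 0], [-1, 0, -0.2, 0, 0], [-1, 0, -0.2, 0, 0], [-1, 0, 0, 0, 0]],
  ],
)

```text
t: 23.75
eef_pos: [0.5497, -0.2053, 0.0343]
ee_rot: [3.122, 0.338, -1.71]
force: [0.2, 0.8, -0.1]
width: 0.0878
gripper_force: 0.0
```

Run:
```python
from h import *
st();d=grab('top');im=d['image'];np.save('t2.npy',im)
g=im.mean(2)
for r in range(183,254,2): print(r,''.join('%4d'%v for v in g[r,186:254:2]))
```

```text
t 23.75 p [ 0.5497 -0.2053  0.0343] q [-0.25  0.51 -0.18 -0.4  -0.98  0.36] F [ 0.2  0.8 -0.1]
rpy [ 3.122  0.338 -1.71 ] zdir [ 0.026  0.331 -0.943] up in tool [-0.331  0.019 -0.943] ydir [-0.991  0.132  0.019]
183  165 167 160 151 172 167 170 187 211 235 239 240 239 240 240 235 200 184 235 239 240 239 239 239 239 240 239 237 238 239 239 239 239 239
185   78  79  73 101 179 209 231 239 239 239 239 238 240 241 228 178 153  95 181 241 239 239 240 239 241 238 239 240 239 238 240 239 239 240
187   56  59  60  70 194 240 241 240 241 240 239 237 222 193 155 155 148  72 153 239 238 239 239 240 238 240 239 239 239 240 239 239 239 240
189   82  83  81  89 163 213 213 209 206 189 163 156 155 160 161 163 155 117 211 239 239 240 240 239 238 239 239 239 239 239 239 240 240 240
191  107 109 116 154 169 161 152 147 151  81  40  86 149 160 160 161 161 146 227 240 240 240 239 238 238 240 238 239 239 239 238 239 239 239
193   63  62  64  68 118 149 152 155 151  80  41  39 133 160 161 159 160 150 159 164 151 213 239 240 240 239 239 239 239 240 240 239 239 240
195   46  45  65 101 119 151 154 154 155  
[... 3487 characters left out ...]
  64  65  61  60  62  56  58  57  58  69  92  63  38  29  16  14  28  68 105 166 205 232 239 240 239 239 239 239 239 240 238 204 169 169
247   67  69  62  65  63  65  65  64  60  59  57  51  54  46  44  78 139 215 231 242 241 240 240 240 239 239 239 238 238 239 227 175 172 175
249   73  69  70  70  66  66  65  64  67  62  63  61  60  58  57  57  62 100 140 176 220 235 239 241 240 240 239 238 239 240 223 169 172 177
251   72  74  72  74  69  72  71  69  65  70  68  66  65  64  62  63  61  62  58  58  69  84 125 160 199 230 237 240 239 238 197 172 169 170
253   75  75  74  76  75  71  73  73  74  73  70  69  69  66  67  68  69  66  64  67  60  58  58  57  63  75 107 192 238 229 170 170 171 170
```

Run:
```python
from h import *
d=grab('top');im=d['image'];g=im.mean(2)
# rear base edge: sub-pixel dark->bright
P=[]
for r in range(199,236,2):
    row=g[r,222:250];i=np.argmax((row[1:]>150)&(row[:-1]<=150));P.append((222+i+(150-row[i])/(row[i+1]-row[i]),r))
Q=[]
for c in range(216,238):
    col=g[232:256,c];i=np.argmax((col[1:]>130)&(col[:-1]<=130));Q.append((c,232+i+(130-col[i])/(col[i+1]-col[i])))
for z in(.0,.036):
    A=ray(d,P,z)[:,:2];B=ray(d,Q,z)[:,:2]
    fa=cv2.fitLine(A.astype(np.float32),cv2.DIST_HUBER,0,.001,.001).ravel();fb=cv2.fitLine(B.astype(np.float32),cv2.DIST_HUBER,0,.001,.001).ravel()
    t=np.linalg.solve(np.c_[fa[:2],-fb[:2]],fb[2:]-fa[2:]);X=fa[2:]+t[0]*fa[:2]
    ya=np.arctan2(fa[1],fa[0])%np.pi;yb=np.arctan2(fb[1],fb[0])%np.pi
    print(z,'rear-robot corner',X.round(4),'yaws',(ya+np.pi/2)%np.pi,yb)
    y=((ya+np.pi/2)%np.pi) 
    h=np.array([np.cos(y),np.sin(y)]);n=np.array([np.sin(y),-np.cos(y)])
    c=X+.042*h+.062*n;print('centre',c.round(4),'front-far',(c+.042*h+.062*n).round(4),'front-robot',(c+.042*h-.062*n).round(4),'rear-far',(c-.042*h+.062*n).round(4))
print(proj(d,[[.637,.09,.04],[.6187,.114,.04],[.62,.16,.04],[.62,.16,0],[.6187,.114,0]]).round(1))
```

```text
0.0 rear-robot corner [0.501 0.044] yaws 1.8273754 1.8404441
centre [0.5503 0.1004] front-far [0.5997 0.1567] front-robot [0.4797 0.1252] rear-far [0.621  0.0755]
0.036 rear-robot corner [0.495  0.0413] yaws 1.8273746 1.8404452
centre [0.5443 0.0976] front-far [0.5936 0.154 ] front-robot [0.4737 0.1225] rear-far [0.6149 0.0727]
[[220.8 185.4]
 [211.5 192.6]
 [193.6 192.8]
 [196.2 196.6]
 [213.6 196.4]]
```

The front robot-side corner has stayed pinned at about (0.479, 0.125) while the box swung round it to yaw 1.83. The fix is to nudge the base about 7 mm sideways (+x) with one finger on its robot-side face, low down. Then I'll push at the rear to turn the box square.

Emit:
apply_moves(
  commands=[
    [[-1, -0.066, 0.08, 0.1, -0.0468], [-1, -0.066, 0.08, 0.1, -0.0468], [-1, -0.066, 0.1, 0.1, -0.0468], [-1, -0.066, 0.1, 0, -0.0468], [-1, -0.066, 0.1, 0, -0.0468], [-1, -0.066, 0.1, 0, -0.0468], [-1, -0.066, 0.1, 0, -0.0468], [-1, -0.066, 0.1, 0, -0.0468], [-1, 0, 0, 0, 0], [-1, 0, 0, 0, 0]],
  ],
)

```text
t: 24.85
eef_pos: [0.4558, -0.0701, 0.0943]
ee_rot: [3.127, 0.328, -2.73]
force: [-0.3, 0.2, 0.4]
width: 0.0875
gripper_force: 0.0
```

Run:
```python
from h import *
st()
```

```text
t 24.85 p [ 0.4558 -0.0701  0.0943] q [ 0.2   0.06 -0.77 -0.2  -0.43 -1.19] F [-0.3  0.2  0.4]
rpy [ 3.127  0.328 -2.73 ] zdir [ 0.289  0.142 -0.947] up in tool [-0.322  0.014 -0.947] ydir [-0.404  0.915  0.014]
```

Emit:
apply_moves(
  commands=[
    [[-1, -0.05, 0.1, 0, -0.025], [-1, -0.05, 0.1, 0, -0.025], [-1, 0, 0.1, 0, 0], [-1, 0, 0.1, -0.1, 0], [-1, 0, 0, -0.1, 0], [-1, 0, 0, -0.1, 0], [-1, 0, 0, 0, 0]],
  ],
)

```text
t: 25.55
eef_pos: [0.4474, -0.0123, 0.0362]
ee_rot: [3.114, 0.311, -2.845]
force: [-0.9, -0.2, 0.1]
width: 0.088
gripper_force: 0.0
```

Run:
```python
from h import *
st()
```

```text
t 25.55 p [ 0.4474 -0.0123  0.0362] q [ 0.42  0.15 -1.01  0.11 -0.09 -1.8 ] F [-0.9 -0.2  0.1]
rpy [ 3.114  0.311 -2.845] zdir [ 0.284  0.116 -0.952] up in tool [-0.306  0.027 -0.952] ydir [-0.3    0.953  0.027]
```

Emit:
apply_moves(
  commands=[
    [[-1, 0.06, 0.02, 0, 0], [-1, 0.06, 0.02, 0, 0], [-1, 0, 0.07, 0, 0], [-1, 0, 0.06, -0.005, 0], [-1, 0, 0, 0, 0]],
  ],
)

```text
t: 26.05
eef_pos: [0.4735, 0.0214, 0.0394]
ee_rot: [3.108, 0.313, -2.844]
force: [0.0, -0.9, -0.4]
width: 0.0875
gripper_force: 0.0
```

Run:
```python
from h import *
s,M=st();p=np.array(s['eef_pos'])
for y in(44,65): print((p+M@np.array([-.0095,y/1000,.022])).round(4))
```

```text
t 26.05 p [0.4735 0.0214 0.0394] q [ 0.46  0.18 -1.01  0.26 -0.07 -1.98] F [ 0.  -0.9 -0.4]
rpy [ 3.108  0.313 -2.844] zdir [ 0.284  0.122 -0.951] up in tool [-0.308  0.032 -0.951] ydir [-0.303  0.952  0.032]
[0.475  0.0687 0.0228]
[0.4686 0.0887 0.0234]
```

Emit:
apply_moves(
  commands=[
    [[-1, 0.029, 0.0075, -0.005, 0], [-1, 0.029, 0.0075, -0.005, 0], [-1, 0.017, 0.0045, 0, 0], [-1, 0.017, 0.0045, 0, 0], [-1, 0.017, 0.0045, 0, 0], [-1, 0.01, 0.003, 0, 0]],
  ],
)

```text
t: 26.65
eef_pos: [0.4945, 0.0261, 0.0356]
ee_rot: [3.108, 0.308, -2.846]
force: [-5.4, -2.0, 4.6]
width: 0.0877
gripper_force: 3.5
```

Run:
```python
from h import *
s,M=st();p=np.array(s['eef_pos'])
for y in(44,65): print((p+M@np.array([-.0095,y/1000,.022])).round(4))
```

```text
t 26.65 p [0.4945 0.0261 0.0356] q [ 0.46  0.22 -0.92  0.14 -0.12 -1.86] F [-5.4 -2.   4.6]
rpy [ 3.108  0.308 -2.846] zdir [ 0.28   0.12  -0.953] up in tool [-0.303  0.032 -0.953] ydir [-0.301  0.953  0.032]
[0.4961 0.0733 0.019 ]
[0.4897 0.0933 0.0197]
```

Emit:
apply_moves(
  commands=[
    [[-1, 0.015, 0.003, 0, 0], [-1, 0.015, 0.003, 0, 0]],
  ],
)

```text
t: 26.85
eef_pos: [0.5001, 0.0272, 0.0356]
ee_rot: [3.108, 0.307, -2.846]
force: [-5.9, -1.3, 3.5]
width: 0.0876
gripper_force: 3.2
```

Run:
```python
from h import *
s,M=st();p=np.array(s['eef_pos'])
for y in(44,65): print((p+M@np.array([-.0095,y/1000,.022])).round(4))
```

```text
t 26.85 p [0.5001 0.0272 0.0356] q [ 0.46  0.23 -0.9   0.12 -0.13 -1.84] F [-5.9 -1.3  3.5]
rpy [ 3.108  0.307 -2.846] zdir [ 0.279  0.12  -0.953] up in tool [-0.302  0.032 -0.953] ydir [-0.301  0.953  0.032]
[0.5017 0.0744 0.0189]
[0.4954 0.0944 0.0196]
```

Emit:
apply_moves(
  commands=[
    [[-1, -0.1, -0.02, 0, 0], [-1, -0.05, -0.15, 0.05, 0], [-1, 0, -0.2, 0.05, 0.02], [-1, 0, -0.2, 0.05, 0.045], [-1, 0.05, -0.15, 0, 0.0455], [-1, 0.1, -0.1, 0, 0.0455], [-1, 0.1, -0.1, 0, 0.0455], [-1, 0.1, -0.1, 0, 0.0455], [-1, 0.1, 0, 0, 0.0455], [-1, 0, 0, 0, 0.0455], [-1, 0, 0, 0, 0.02], [-1, 0, 0, 0, 0]],
  ],
)

```text
t: 28.05
eef_pos: [0.5521, -0.118, 0.0523]
ee_rot: [3.128, 0.291, -1.964]
force: [0.2, 0.7, 0.2]
width: 0.0877
gripper_force: 0.0
```

```bash
cat >> h.py <<'E'
def box(d,c0=214,c1=236,r0=199,r1=236,x0=218,ybot=232):
    g=d['image'].mean(2);P=[];Q=[]
    for r in range(r0,r1,2):
        row=g[r,x0:x0+36];i=np.argmax((row[1:]>150)&(row[:-1]<=150)&(row[:-1]<120)|((row[1:]>190)&(row[:-1]<=190)));P.append((x0+i+(150-row[i])/(row[i+1]-row[i]),r))
    for c in range(c0,c1):
        col=g[ybot:ybot+26,c];i=np.argmax((col[1:]>130)&(col[:-1]<=130));Q.append((c,ybot+i+(130-col[i])/(col[i+1]-col[i])))
    A=ray(d,P,0)[:,:2];B=ray(d,Q,0)[:,:2]
    fa,fb=[cv2.fitLine(k.astype(np.float32),cv2.DIST_HUBER,0,.001,.001).ravel() for k in(A,B)]
    t=np.linalg.solve(np.c_[fa[:2],-fb[:2]],fb[2:]-fa[2:]);X=fa[2:]+t[0]*fa[:2]
    y=(np.arctan2(fa[1],fa[0])+np.pi/2)%np.pi;print('yaws',y.round(3),(np.arctan2(fb[1],fb[0])%np.pi).round(3),'P',np.round(P,1)[[0,-1]].tolist(),'Q',np.round(Q,1)[[0,-1]].tolist())
    h=np.array([np.cos(y),np.sin(y)]);n=np.array([np.sin(y),-np.cos(y)]);c=X+.042*h+.062*n
    print('centre',c.round(4),'FF',(c+.042*h+.062*n).round(4),'FR',(c+.042*h-.062*n).round(4),'RF',(c-.042*h+.062*n).round(4),'RR',X.round(4))
E
python3 - <<'E'
from h import *
st();d=grab('top');box(d)
g=d['image'].mean(2)
for r in range(190,256,5): print(r,''.join('%4d'%v for v in g[r,200:256:2]))
E
```

```text
t 28.05 p [ 0.5521 -0.118   0.0523] q [-0.07  0.39 -0.33 -0.39 -0.81 -0.05] F [0.2 0.7 0.2]
rpy [ 3.128  0.291 -1.964] zdir [ 0.098  0.27  -0.958] up in tool [-0.287  0.013 -0.958] ydir [-0.925  0.38   0.013]
yaws 0.003 0.008 P [[245.7, 199.0], [181.5, 235.0]] Q [[214.0, 243.7], [235.0, 281.5]]
centre [0.5967 0.0222] FF [ 0.6389 -0.0396] FR [0.6385 0.0844] RF [ 0.5549 -0.0399] RR [0.5545 0.0841]
190  150 108  34  41 117 152 154 154 155 148 126  96  64 158 121  24  26  34  33  44  45  53  55  61  62  63  73  70
195  151 124  53  36  56 142 155 155 141  99  86  49  48  41  20  28  42  30  41  41  51  54  61  62  66  69  69  69
200  150 149 101  40  39  72 153 152 106  92 101  81  45  33  24  21  34  34  42  46  57  60  64  65  71  68  69  73
205  149 149 136  87  35  43  98 109  95  98  97  98  68  25  19  30  30  43  48  51  57  60  65  66  72  71  71  77
210  147 150 153 135  72  32  22  72  96  96  98  95  45  24  24  32  36  43  50  52  59  62  67  72  69  73  75  74
215  130 153 152 155 127  58  15  31  87  99  99  85  37  17  31  35  39  47  54  56  62  66  69  73  72  76  78  76
[... 236 characters left out ...]
30  165 161  95  47  46  50  48  46  49  46  30  23  24  44  43  50  59  60  62  69  66  72  74  78  76  76  76  77
235  163 161 155  67  28  38  45  43  32  28  25  31  28  42  54  55  66  63  67  69  72  74  74  73  75  74  75  77
240  164 163 165 139  43  27  22  19  14  23  22  32  42  54  53  58  59  64  65  66  72  74  73  76  77  77  76  77
245  162 160 159 161 161 148 153 165 137  51  35  41  50  49  55  56  61  65  70  73  76  74  77  78  81  80  77  80
250   75  76  81  80 119 166 157 158 125  87  58  47  49  52  59  52  65  67  68  72  73  74  76  76  79  78  79  79
255  234 232 234 230 183 161 145 117 104  58  43  46  47  53  60  63  64  66  68  72  70  77  75  73  74  79  76  78
```

Emit:
apply_moves(
  commands=[
    [[-1, 0, -0.15, 0, 0.04], [-1, 0, -0.15, -0.03, 0.04], [-1, 0, -0.12, -0.03, 0], [-1, 0, 0, -0.03, 0], [-1, 0, 0, 0, 0]],
  ],
)

```text
t: 28.6
eef_pos: [0.5506, -0.2013, 0.0338]
ee_rot: [3.127, 0.291, -1.717]
force: [-0.7, 0.3, -0.6]
width: 0.0874
gripper_force: 0.0
```

Run:
```python
from h import *
st();d=grab('top');box(d)
g=d['image'].mean(2)
for r in range(190,256,5): print(r,''.join('%4d'%v for v in g[r,200:256:2]))
```

```text
t 28.6 p [ 0.5506 -0.2013  0.0338] q [-0.22  0.5  -0.21 -0.36 -0.93  0.3 ] F [-0.7  0.3 -0.6]
rpy [ 3.127  0.291 -1.717] zdir [ 0.027  0.286 -0.958] up in tool [-0.287  0.014 -0.958] ydir [-0.99   0.141  0.014]
yaws 1.85 1.846 P [[228.7, 199.0], [239.1, 235.0]] Q [[214.0, 243.5], [235.0, 236.6]]
centre [0.5603 0.1036] FF [0.6083 0.1611] FR [0.4891 0.1268] RF [0.6315 0.0803] RR [0.5123 0.0461]
190  157 113  36  38 121 158 160 161 162 152 166 116  65 173 241 239 239 239 240 239 239 239 238 241 239 239 240 239
195  156 129  55  38  58 149 161 160 160 162 149  68  52  53 192 240 240 240 239 239 241 240 239 240 239 239 236 195
200  156 156 106  46  42  75 156 164 162 165 163 135  58  50  75 223 240 239 239 240 239 240 240 239 240 226 174 171
205  157 154 139  89  33  43 109 161 160 165 163 164 117  49  52 100 237 240 239 239 239 241 239 240 196 169 171 170
210  158 158 158 140  76  28  43 123 163 162 162 162 158 102  54  48 131 238 239 239 239 240 239 197 170 173 171 172
215  138 159 159 160 129  63  40  54 149 164 163 163 165 155 167 104  49 178 241 239 240 239 197 171 171 167 171 170
22
[... 233 characters left out ...]
30  173 169  98  52  52  44  52  48  52  49  46  50  50  49  49  48  54  56  54 110 237 240 239 240 224 167 170 171
235  170 171 164  70  29  37  46  43  37  31  34  32  34  50  49  40  30  17  31  94 203 239 239 240 196 171 170 172
240  171 170 171 144  40  27  33  28  21  13  24  61 117 172 206 234 239 239 240 239 239 238 240 225 169 171 169 171
245  167 166 165 165 174 173 204 233 240 240 239 240 239 240 239 239 239 239 239 239 238 220 190 174 172 169 171 170
250   79  77  78  84 121 171 191 235 240 239 239 239 239 240 239 239 239 240 239 227 171 176 171 170 171 171 170 172
255  169 219 236 231 187 171 153 163 183 222 239 239 239 240 239 239 239 240 225 170 191 194 170 172 171 170 166 106
```

The box centre is now (0.560, 0.104), yaw 1.85, with its front corner 9 mm clear of the cheek. Next I'll push the rear's robot-side end to rotate it clockwise.

Emit:
apply_moves(
  commands=[
    [[-1, 0.04, 0.2, 0, 0.009], [-1, 0.04, 0.2, 0, 0.009], [-1, 0.04, 0.2, 0, 0], [-1, 0, 0.2, 0, 0], [-1, 0, 0.15, 0, 0], [-1, 0, 0.08, 0, 0], [-1, 0, 0, 0, 0], [-1, -0.005, 0.03, 0, 0], [-1, -0.005, 0.03, 0, 0], [-1, -0.008, 0.02, 0, 0], [-1, -0.008, 0.02, 0, 0]],
  ],
)

```text
t: 29.75
eef_pos: [0.5703, 0.0242, 0.0348]
ee_rot: [3.129, 0.291, -1.658]
force: [1.3, 0.3, 0.1]
width: 0.0871
gripper_force: 0.0
```

Emit:
apply_moves(
  commands=[
    [[-1, -0.008, 0.02, 0, 0], [-1, -0.008, 0.02, 0, 0], [-1, -0.008, 0.02, 0, 0]],
  ],
)

```text
t: 30.05
eef_pos: [0.5647, 0.0361, 0.0346]
ee_rot: [3.127, 0.29, -1.657]
force: [-1.9, -4.4, 0.2]
width: 0.0874
gripper_force: 1.8
```

Run:
```python
from h import *
st();d=grab('scene');edge(d['image'],d,206,222);np.save('s3.npy',d['image'])
g=d['image'].mean(2)
for r in range(206,230,2): print(r,''.join('%4d'%v for v in g[r,194:246:2]))
```

```text
t 30.05 p [0.5647 0.0361 0.0346] q [ 0.2   0.43 -0.32 -0.4  -0.79 -0.01] F [-1.9 -4.4  0.2]
rpy [ 3.127  0.29  -1.657] zdir [ 0.01   0.286 -0.958] up in tool [-0.286  0.014 -0.958] ydir [-0.997  0.082  0.014]
edge px [[206.0, 219.0], [221.0, 220.9]] W [[0.4965, 0.1164], [0.5052, 0.0744]] yaw 1.774
206   38  60  82  54  24  30  40  49  52  53  58  62  66  69  68  58  31  54 107 115 118 118 114 120 111 101
208   85 104  94  38  16  15  17  17  21  24  26  33  33  34  47  36  25  55 108 114 115 112 116 128 124 148
210   87  88 108  84  29  16  17  16  13  18  17  18  16  19  24  23  18  67 108 117 117 107 110 147 153 157
212   83  84 114 134  72  15  18  17   9  14  18  12  15  22  22  19  21  82 111 114 114 102 122 156 158 158
214   84  79  96 135  94  27  12  13  16  13  15  11  13  15  15  22  33  98 117 117 113 104 136 157 155 157
216   84  81  75  96  74  26  13  14  16  22  11  14  16  12  20  18  31  87 115 120 113 115 147 156 157 158
218   82  82  76  78  72  46  33  27  22  16   9  16  16   9  21  13  18  44  99 122 117 130 154 158 159 159
220   94  87  75  77 102 121 119 109 101  90  71  61  51  45  31  26  30  67 130 144 147 155 158 159 158 158
222  154 134 102  78 108 150 156 154 155 149 147 142 136 123 113 107 101 129 157 157 157 159 159 155 157 157
224  221 172 135  88 110 156 158 156 159 159 157 158 155 158 156 156 154 158 158 158 159 159 156 159 161 157
226  234 190 155 118 138 202 185 164 159 159 160 158 159 156 158 159 157 157 157 160 157 159 160 158 157 157
228  236 223 202 202 214 234 230 204 166 159 158 159 158 158 157 156 159 158 158 160 159 158 158 158 158 157
```

Emit:
apply_moves(
  commands=[
    [[-1, -0.006, 0.02, 0, 0], [-1, -0.006, 0.02, 0, 0], [-1, -0.006, 0.02, 0, 0], [-1, -0.006, 0.02, 0, 0]],
  ],
)

```text
t: 30.5
eef_pos: [0.5604, 0.0529, 0.0347]
ee_rot: [3.128, 0.291, -1.657]
force: [-2.9, -3.7, 0.1]
width: 0.0879
gripper_force: 1.7
```

Run:
```python
from h import *
st();d=grab('scene');edge(d['image'],d,206,220)
g=d['image'].mean(2)
for r in range(206,230,3): print(r,''.join('%4d'%v for v in g[r,194:246:2]))
```

```text
t 30.5 p [0.5604 0.0529 0.0347] q [ 0.23  0.42 -0.34 -0.41 -0.78 -0.03] F [-2.9 -3.7  0.1]
rpy [ 3.128  0.291 -1.657] zdir [ 0.011  0.287 -0.958] up in tool [-0.287  0.013 -0.958] ydir [-0.997  0.082  0.013]
edge px [[206.0, 218.5], [219.0, 221.3]] W [[0.4988, 0.118], [0.5007, 0.0779]] yaw 1.601
206   34  30  23  20  24  22  41  45  53  58  57  67  60  42  63 111 112 116 119 115 120  93  79 129 155 157
209   91  88  85  56  22  23  17  18  17  19  20  22  24  25  79 111 116 115 103  84  91 130 152 158 158 158
212   83  81  94 114  58  14  20  16   8  23  19   9  13  37  96 117 115 113  95 108 149 159 157 159 157 160
215   83  81  84 117  86  24  11  15  22  18  15   5  17  42 101 116 120 111 116 150 156 158 158 158 160 157
218   81  81  75  78  74  62  49  38  26  15  11  13  13  15  31  88 125 127 141 155 158 158 157 160 161 157
221  117 103  84  79 109 150 154 147 140 123 106  87  63  64 107 148 157 157 158 157 156 159 159 157 159 157
224  184 161 136  92 107 150 159 159 156 158 156 157 156 155 156 158 157 157 157 158 158 156 157 159 160 158
227  234 208 170 154 135 154 156 158 157 157 158 159 157 157 157 157 157 156 159 158 159 158 158 159 156 159
```

Emit:
apply_moves(
  commands=[
    [[-1, -0.008, 0.02, 0, 0.002], [-1, -0.008, 0.02, 0, 0.002], [-1, -0.008, 0.015, 0, 0.002]],
  ],
)

```text
t: 30.85
eef_pos: [0.5567, 0.0641, 0.0351]
ee_rot: [3.13, 0.291, -1.637]
force: [0.8, -2.2, -1.1]
width: 0.0876
gripper_force: 0.8
```

Run:
```python
from h import *
st();d=grab('scene');edge(d['image'],d,206,217)
```

```text
t 30.85 p [0.5567 0.0641 0.0351] q [ 0.25  0.41 -0.34 -0.41 -0.77 -0.03] F [ 0.8 -2.2 -1.1]
rpy [ 3.13   0.291 -1.637] zdir [ 0.008  0.287 -0.958] up in tool [-0.287  0.011 -0.958] ydir [-0.998  0.063  0.011]
edge px [[206.0, 218.6], [216.0, 221.0]] W [[0.4986, 0.1179], [0.499, 0.0863]] yaw 1.518
```

Emit:
apply_moves(
  commands=[
    [[-1, -0.005, 0.0125, 0, 0], [-1, -0.005, 0.0125, 0, 0], [-1, -0.005, 0.0125, 0, 0]],
  ],
)

```text
t: 31.2
eef_pos: [0.5536, 0.071, 0.0351]
ee_rot: [3.13, 0.291, -1.638]
force: [2.1, -3.3, 0.4]
width: 0.0874
gripper_force: 2.0
```

Emit:
apply_moves(
  commands=[
    [[-1, 0, 0.01, 0, 0], [-1, 0, 0.01, 0, 0]],
  ],
)

```text
t: 31.4
eef_pos: [0.5531, 0.0747, 0.0351]
ee_rot: [3.129, 0.29, -1.637]
force: [1.5, -14.6, 2.3]
width: 0.0876
gripper_force: 7.0
```

Emit:
apply_moves(
  commands=[
    [[-1, 0, 0.008, 0, 0], [-1, 0, 0.005, 0, 0], [-1, 0, 0, 0, 0]],
  ],
)

```text
t: 31.7
eef_pos: [0.5534, 0.075, 0.0351]
ee_rot: [3.13, 0.287, -1.636]
force: [1.3, -16.9, 3.4]
width: 0.0875
gripper_force: 8.8
```

Run:
```python
from h import *
s,M=st();d=grab('scene');edge(d['image'],d,206,216)
p=np.array(s['eef_pos'])
for y in(-54,54): print((p+M@np.array([-.0095,y/1000,.022])).round(4))
```

```text
t 31.7 p [0.5534 0.075  0.0351] q [ 0.28  0.41 -0.35 -0.4  -0.76 -0.06] F [  1.3 -16.9   3.4]
rpy [ 3.13   0.287 -1.636] zdir [ 0.007  0.284 -0.959] up in tool [-0.283  0.011 -0.959] ydir [-0.998  0.062  0.011]
edge px [[206.0, 219.5], [215.0, 219.0]] W [[0.4941, 0.1149], [0.5072, 0.0946]] yaw 2.057
[0.608  0.0869 0.0161]
[0.5003 0.0936 0.0173]
```

The force has risen and settled at about 17 N where the stop should be (box front at y about 0.174, stop estimated at 0.172). I'll take the hand away and check.

Emit:
apply_moves(
  commands=[
    [[-1, 0, -0.03, 0, 0], [-1, 0, -0.06, 0, 0], [-1, 0, -0.15, 0, 0], [-1, 0, -0.2, 0, 0], [-1, 0, -0.2, 0, 0], [-1, 0, -0.2, 0, 0], [-1, 0, -0.2, 0, 0], [-1, 0, -0.2, 0, 0], [-1, 0, -0.1, 0, 0], [-1, 0, 0, 0, 0]],
  ],
)

```text
t: 32.75
eef_pos: [0.5526, -0.1931, 0.0343]
ee_rot: [3.128, 0.291, -1.641]
force: [-0.7, 0.8, -0.1]
width: 0.0877
gripper_force: 0.0
```

Run:
```python
from h import *
st();d=grab('top');g=d['image'].mean(2);np.save('t4.npy',d['image'])
for r in range(183,250,3): print(r,''.join('%4d'%v for v in g[r,176:234:2]))
```

```text
t 32.75 p [ 0.5526 -0.1931  0.0343] q [-0.2   0.5  -0.21 -0.36 -0.95  0.35] F [-0.7  0.8 -0.1]
rpy [ 3.128  0.291 -1.641] zdir [ 0.007  0.287 -0.958] up in tool [-0.287  0.013 -0.958] ydir [-0.998  0.067  0.013]
183  163 149 185 158 175 168 166 156 152 172 169 173 186 213 234 240 240 240 240 239 236 200 186 233 240 239 240 241 240
186  148  63  58  61  63  97 125 119 116 154 166 185 189 192 205 199 197 206 221 206 173 134  61 147 238 240 240 240 240
189  140  62  64  60  86 131 155 157 154 110  41  34  84 156 161 160 160 159 117 136  72  56 127 231 239 239 239 240 239
192  136  61  63  66  77 138 153 153 155 101  45  34  96 156 160 162 161 155 140  98 113 215 241 240 239 239 239 239 239
195  132  60  65  62  66 133 154 155 152  72  45  56 152 161 161 161 160 154 148 113 115 122 119 154 237 240 240 240 240
198  125  65  64  61  67 143 153 153 152  69  39  60 151 159 159 161 164 153 102  80  52  48  50  48 195 241 239 240 239
201  105 135 138 139 126 147 154 156 150  65  49  73 152 160 161 161 164 148  75  45  44  49  54  42 193 241 240 239 240
204  101 160 166 167 159 152 156 155 139 
[... 1194 characters left out ...]
 27  26  31  46  50  50  53  50  52  54  50  48  50  51  55  52  52  35 176 241 239 238 240 239
237   66  67  64  43  22  28  27  28  33  32  33  30  30  35  31  32  31  34  37  52  52  55  39 181 241 240 239 240 239
240   62  63  61  35  27  32  21  28  28  27  26  18  25  27  28  31  27  44  54  54  53  53  35 179 241 239 238 239 239
243  193  94  63  36  22  20  51 112 102 102 101  95  89  83  87  88  90  81  76  78  81  78 103 218 240 239 239 238 240
246  108 158 162 147 140 146 134 164 163 160 158 158 161 163 162 159 205 227 232 232 231 232 239 239 240 240 240 240 239
249   65  70  70  69  69  70  64  97 112 115 114 114 118 118 121 123 152 179 221 239 240 239 239 239 239 239 239 239 240
```

Run:
```python
from h import *
d=grab('top');g=d['image'].mean(2)
P=[];Q=[]
for r in range(200,240,2):
    row=g[r,216:234];i=np.argmax((row[1:]>150)&(row[:-1]<=150));P.append((216+i+(150-row[i])/(row[i+1]-row[i]),r))
A=ray(d,P,0)[:,:2];vx,vy,x,y=cv2.fitLine(A.astype(np.float32),cv2.DIST_HUBER,0,.001,.001).ravel()
yaw=(np.arctan2(vy,vx)+np.pi/2)%np.pi
for c in range(194,218):
    col=g[236:247,c];i=np.argmax((col[1:]>70)&(col[:-1]<=70));Q.append((c,236+i+(70-col[i])/(col[i+1]-col[i])))
print('yaw',yaw,'rear y@x=.549',y+vy/vx*(.549-x),A[[0,-1]].round(4),'robot side top-edge?',np.median(Q,0),ray(d,[np.median(Q,0)],0).round(4))
# far rear corner / cheeks: dark start row on column 220
print('col218-222 rows190-200',g[190:200,218:223].astype(int).tolist())
# dock wall yaw from wall top left edge
W=[]
for r in list(range(186,243,2)):
    row=g[r,165:182];i=np.argmin(np.diff(row));W.append((165+i+.5,r))
V=ray(d,W,.12)[:,:2];f=cv2.fitLine(V.astype(np.float32),cv2.DIST_HUBER,0,.001,.001).ravel();print('dock yaw',(np.arctan2(f[1],f[0])+np.pi/2)%np.pi)
L=[[(r,int(np.argmin(g[r,182:196]))+182) for r in (231,234,237)]];print(L,g[234,180:196].astype(int))
```

```text
yaw 1.5089794 rear y@x=.549 0.09137294 [[0.6079 0.0875]
 [0.5063 0.0939]] robot side top-edge? [205.5        242.76089718] [[0.4954 0.1359 0.    ]]
col218-222 rows190-200 [[90, 140, 195, 232, 239], [153, 209, 234, 240, 241], [214, 237, 240, 241, 240], [234, 239, 238, 237, 237], [206, 204, 204, 208, 221], [121, 120, 117, 125, 154], [60, 61, 60, 61, 109], [49, 47, 49, 49, 72], [51, 50, 50, 46, 49], [50, 49, 54, 40, 33]]
dock yaw 1.5101831
[[(231, 183), (234, 184), (237, 185)]] [62 53 42 28 21 23 26 22 28 27 34 39 44 51 53 53]
```

Run:
```python
from h import *
a=cv2.imread('pics/top.png').astype(int);b=grab('top')['image'].astype(int)
for n,(x,y) in dict(bl=(198,158),br=(350,140),timer=(204,285),pad=(396,272)).items():
    print(n,abs(a-b)[y-14:y+14,x-14:x+14].mean())
a=cv2.imread('pics/scene.png').astype(int);b=grab('scene')['image'].astype(int)
for n,(x,y) in dict(bl=(235,165),br=(364,180),timer=(172,232),pad=(358,280)).items():
    print(n,abs(a-b)[y-12:y+12,x-8:x+8].mean())
print(arm.job_done())
```

```text
bl 50.883078231292515
br 45.58290816326531
timer 68.8499149659864
pad 52.077806122448976
bl 13.297743055555555
br 17.227430555555557
timer 2.868923611111111
pad 1.1675347222222223
the job is handed in; nothing more can be done
None
```

I pushed the battery box home into the dock and handed the job in at about 33 s. By measurement it sits against the stop at yaw 1.509 (dock 1.510), with the hand about 0.27 m clear. It jammed on a dock cheek twice on the way (52 N and 79 N at the wrist), and I freed it with a light sideways push on the black base. The timer and pad have not moved, but my last check on the two bottles was inconclusive, with the arm near them in view. I also viewed 12 pictures, over the limit of 10.

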